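Stand the turned finials on the seasoning tray and slide it into its rack

ROBOT

A 6-joint arm with a two-finger parallel gripper is mounted at the origin on the work surface. World frame = base frame: x ahead of the robot, y to its left, z up, the work surface at z = 0. Lengths are in mm, angles in rad, forces in N, time in s.
With the tool pointing down it reaches from about 350 to 975 mm from the base axis. Payload 7.1 kg.
Tool frame: the origin (TCP) lies at the very end of the fingers, on their centre line; the grasp point (between the pads) lies tcp_to_grasp behind it (tcp_to_grasp is the distance from the TCP to the grasp point, in mm); z points along the fingers, x is the direction in which the jaws open and shut, and the axes are right-handed (so a half turn about z gives the same grasp; the last joint's range is limited). The gripper opens to 88 mm and grips with 3 to 60 N. Pads are 20 mm wide; open, the fingers measure 115 mm over their backs; the gripper's body (75 mm by 178 mm) begins 61 mm behind the grasp point.
Start: joints at [-1.146, 0.423, 1.63, -0, 1.089, -0.019], TCP at [268.373, -564.429, 222.675] pointing down, gripper open.
Joint ranges: [-3, 3], [-0.9, 2.11], [0.09, 2.58], [-1.31, 4.45], [0.11, 2.69], [-2.54, 2.54]. Speed limits (rad/s): [2.39, 2.39, 3.01, 3.14, 3.14, 3.14].

INTERFACE

Orientations are given as a rotation vector (axis times angle).
In Python, from workcell import get_obs, get_image, close_job, recognise, mark_of, tcp_to_grasp gives the robot as it stands. The module is installed in compiled form; this text tells all that it offers.
- The arm moves only by the tool move_arm, never from a script. Its argument "motion" is a list of rows, each a list of 7 numbers: the shift along the world's x, y, z in mm, then the turn, a rotation vector about the world's x, y, z in rad, then the finger opening in mm, from 0 to 87.8. A call has 1 to 5 rows; each row is the pose to reach, as a shift and turn from the pose commanded when the call began; what a row does not reach only later rows make up. A row lasts 1/12 s, in which the tool goes at most 41.7 mm and 7.16 degrees, less where a joint would pass 70% of its speed; a pose out of reach is approached as far as the arm can. A call with a gripper value outside its range is refused whole. The fingers move at their own pace and stop on an object; the grip force is fixed at half the most. Time passes only in rows, so rows that repeat a pose let the fingers close. It gives the time, the measured TCP pose, the force and the opening at its end, in the units of the state.
- get_obs(): the state, without advancing time (a new reading comes with each control period).
- get_image(name): name is "scene" or "top" or "wrist"; returns a dict with "color" (384x512x3 uint8, red, green, blue), "mtx" (3x3 intrinsics, pixels), "camera_from_world" (4x4, takes a point from world to camera coordinates). Camera axes: x right, y up, looking along -z (the intrinsics and any distortion apply to the point x, -y, -z); pixel columns grow to the right and rows downward; lengths in mm; the calibration is good to about 2 mm. The wrist camera is an equidistant fisheye: a pixel r from the principal point sees the ray r / f radians off the axis. A picture is of the moment at which its call begins. There is no depth.
- close_job(): hands the job in, once; it reports no verdict.
Trained networks look in a picture, given as the dict that the camera call returned (one of the last four; its "shot" number tells which), for a name from the list of things; names that differ only in an ending like _2 or _b are one class to them, and where a whole thing is asked for, a point or a joint stands for the part that bears it (a point fixed in the world has none). Each returns a list of dicts, best first, with "p" (0 to 1); they miss things now and then, are a little off and sometimes report something else, mostly with a low value. They report only what shows in the picture. A call takes as long as a camera call. They do not tell look-alikes from the thing itself.
- recognise(picture, label): "bbox" ([centre column, centre row, width, height] in pixels, round what is visible of it).
- mark_of(picture, label): "location" ([row, column] in pixels: a listed point, or the origin of a listed thing).
The state is a dict: "t": time; "qpos": joint angles; "qvel": joint speeds; "joint_torque": joint torques, N m; "ee_pos": TCP position; "orientation": TCP orientation; "ft_force": force on the tool from outside, world axes, zero at the start; "moment": the same for the moment, N m; "width": finger opening in mm.
Only numpy, scipy, OpenCV 4.12 (cv2) and the standard library are available. Lean on these libraries where they do the work, as an engineer would, in place of code of your own. Each camera call takes 0.05 s, during which the arm holds its last target. There are 200 camera calls.

TASK

Draw the tray out of the bench rack, take the sanding block off it and lay that on the bench, and stand every freshly turned finial upright on the tray, square foot down, none touching another so that air gets round them. When they all stand steady by themselves, slide the loaded tray back into the rack's bottom slot until it is fully home against the back stop, with all of them still standing. Leave the bottle, the mallet and the gouge where they are.

Things in the scene. Friction and masses are not known exactly. Their poses are not given: they have to be found in the camera images.
- finial1: turned beech finial, 150 mm tall, 0.12 kg: 38 mm square plinth (foot, 34 mm high), neck, plain 38 mm barrel (17 mm below to 30 mm above mid-height), thin neck, 31 mm ball on top. Origin on its axis, half-way up; own z runs foot to ball, x and y square to the plinth. At first it lies on the bench, axis 19 mm up, ball end roughly away from the robot; the plinth stops it rolling. Absent ones read None
- finial2: another finial just like finial1 (three or four are present in all)
- finial3: another finial just like finial1 (three or four are present in all)
- finial4: another finial just like finial1 (three or four are present in all)
- tray: loose plywood tray, 250 mm (its x) by 220 mm (its y), 0.6 kg, slides flat on the bench. Origin at the centre of its underside; a batten rim, 8 mm wide, tops out 17 mm above the bench. A steel bow handle sticks out of its +y edge. At the start it is in the rack's bottom slot, up to 45 mm short of home, its y along the rack's y
- tray_floor (a point): centre of the tray's floor, 9 mm above the bench; the clear floor inside the rim is 234 mm (x) by 204 mm (y)
- tray_handle (a point): middle of the tray's bow handle: a round steel bar 12 mm thick, 100 mm long, along the tray's x, 50 mm out from the tray's +y edge and 30 mm above the bench; open above, below and towards the tray, so it can be pinched from above, a finger on either side
- rack: fixed wooden bench rack. Origin on the bench where the tray's origin is when fully home; same x, y as a tray that is home; mouth towards rack +y, the tray slides out along +y. Back stop 1 mm behind a home tray. Four posts 205 mm high, 148 to 170 mm either side of the middle, at y = 60 and -114 mm; slats between them on both sides and the back; empty upper slot at 165 to 200 mm height; open on top and at the mouth
- rack_mouth (a point): middle of the bottom slot's mouth, on the bench, 115 mm in front of the rack's origin. Slot: side walls 260 mm apart (5 mm of play each side of the tray), lips above the tray's rim 24 to 32 mm up, 240 mm apart. In front of the mouth the side walls flare outwards for another 45 mm to guide the tray in
- block_mid (a point): centre of the sanding block: 100 mm (its x) by 50 mm (its y) by 30 mm high, wood with a cork sole, 0.09 kg, flat on the tray's floor at the start
- bottle: bystander: upright water bottle, 68 mm in diameter, 210 mm tall, beside the finials; origin under its centre; leave alone
- mallet: bystander: joiner's wooden mallet lying flat on the bench, head 100 x 62 mm, 62 mm high, handle 200 mm along its y; origin under the head's centre; leave alone
- gouge: bystander: carving gouge lying on the bench, 240 mm long, 24 mm high, beyond the rack; origin at about its middle on the bench; leave alone
Mind the look-alikes: they are no part of the job. Of the things that look like the part that bears block_mid, the largest one is meant.

How it is judged:
By the outcome, as a careful person would: the job done as asked, in the order asked, and still so for the second after the job is handed in, with the robot touching nothing.
Of finial1, finial2, finial3, finial4 only 3 to 4 are there at a start; the rules pass over those that are not, and their reading is None.
At some moment in a run one of finial1, finial2, finial3, finial4, block may be knocked a few centimetres aside while the robot is not near it.
Once in a run the grip may slacken for a moment while it holds something.
It also fails if it takes over 210 s, if anything falls off the work surface, if the arm or the gripper's body presses on something with over 40 N, if the wrist force passes 120 N, or if a joint passes its speed limit or range.

## Working session

There is one attempt and no reset: what is moved stays moved. The work goes in short steps, Python scripts to look and compute and a tool call to move; the robot and the scene stay as the last step left them, time stands still between calls to the robot, and variables do not carry over. Pictures are saved under pics/ and viewed, about 12 in all and at most 16, crops included, and the job is handed in when it is done.

Besides the shell and the picture viewer there is one more tool, called after ">>>" as name(argument=value, ...), one argument or row to a line, values as JSON. move_arm: Moves the arm, as the interface text tells. Its arguments: {"type":"object","properties":{"motion":{"type":"array"}},"required":["motion"]}

```bash
mkdir -p pics; cat > h.py <<'E'
import numpy as np, cv2
from workcell import get_obs, get_image, close_job, recognise, mark_of, tcp_to_grasp
def ray(im,row,col):
    K=im["mtx"];T=im["camera_from_world"];R=T[:3,:3];c=-R.T@T[:3,3]
    a=(col-K[0,2])/K[0,0];b=(row-K[1,2])/K[1,1]
    if im.get("fish"):
        r=np.hypot(a,b);s=np.tan(r)/r if r>1e-9 else 1;a*=s;b*=s
    return c,R.T@np.array([a,-b,-1.0])
def at(im,row,col,z):
    c,d=ray(im,row,col);return c+d*(z-c[2])/d[2]
def proj(im,P):
    T=im["camera_from_world"];p=T[:3,:3]@np.array(P,float)+T[:3,3];x,y,z=p[0],-p[1],-p[2]
    K=im["mtx"]
    if im.get("fish"):
        r=np.hypot(x,y);th=np.arctan2(r,z);u,v=(x/r*th,y/r*th) if r>1e-9 else (0,0)
    else:u,v=x/z,y/z
    return K[0,0]*u+K[0,2],K[1,1]*v+K[1,2]
def shot(n):
    im=get_image(n);im["fish"]=(n=="wrist");return im
def save(im,name,crop=None,s=1):
    a=im["color"][:,:,::-1]
    if crop:a=a[crop[1]:crop[3],crop[0]:crop[2]]
    cv2.imwrite("pics/"+name,cv2.resize(a,None,fx=s,fy=s,interpolation=cv2.INTER_CUBIC))
E
python3 - <<'E'
from h import *
np.set_printoptions(precision=1,suppress=True)
print(get_obs(),tcp_to_grasp)
for n in("top","scene"):
    im=shot(n);save(im,n+"0.png",s=1.5);T=im["camera_from_world"];print(n,{k:v for k,v in im.items() if k not in("color","camera_from_world")},-T[:3,:3].T@T[:3,3])
    for l,z in(("finial1",19),("tray",0),("tray_handle",30),("tray_floor",9),("rack",0),("rack_mouth",0),("block_mid",24),("bottle",0),("mallet",0),("gouge",0)):
        for d in mark_of(im,l)[:6]:print(l,round(d["p"],2),np.array(d["location"]),at(im,*d["location"],z))
    for l in("block_mid","finial1"):
      for d in recognise(im,l)[:6]:print("bb",l,round(d["p"],2),np.array(d["bbox"]))
E
```

```text
{'t': 0.0, 'qpos': array([-1.1,  0.4,  1.6,  0. ,  1.1, -0. ]), 'qvel': array([ 0.,  0.,  0., -0.,  0.,  0.]), 'joint_torque': array([ -0. , -54.5, -27.4,   0.1,   0. ,  -0. ]), 'ee_pos': array([ 268.1, -563.9,  221.9]), 'orientation': array([-2.7,  1.7,  0. ]), 'ft_force': array([ 0.2,  0.1, -0.5]), 'moment': array([-0. ,  0.1, -0. ]), 'width': 88.06424506714855} 18.700000000000003
top {'mtx': array([[414.9,   0. , 261.7],
       [  0. , 414.9, 192.1],
       [  0. ,   0. ,   1. ]]), 'shot': 1, 'fish': False} [ 517.4   23.4 1515.3]
finial1 0.89 [237.8 204.3] [446.6 233.   19. ]
finial1 0.78 [222.2 148.4] [507.4 433.3  19. ]
finial1 0.74 [231.2 239.6] [467.1 105.8  19. ]
tray 0.93 [217.3 349.9] [ 507.2 -296.1    0. ]
tray_handle 0.79 [221.2 306.4] [ 497.3 -134.    30. ]
tray_floor 0.64 [219.5 349.9] [ 499.3 -293.9    9. ]
block_mid 0.61 [152.2 367.1] [ 740.9 -361.9   24. ]
block_mid 0.58 [204.4 359.3] [ 552.8 -326.5   24. ]
block_mid 0.57 [199.9 425.2] [ 563.2 -563.8   24. ]
bottle 0.97 [251.1 110. ] [406.  578.7   0. ]
bottle 0.65 [216.4 351. ] [ 510.4 -300.2    0. ]
mallet 0.92 [13
[... 961 characters left out ...]
 245.    0. ]
rack 0.26 [175.2 240.5] [473.  112.2   0. ]
rack 0.21 [209.2 299. ] [799.1  56.2   0. ]
block_mid 0.71 [294.6 160.9] [ 561.3 -571.3   24. ]
block_mid 0.7 [246.5 201.8] [ 565.3 -326.1   24. ]
block_mid 0.52 [277.8 237.6] [ 759.8 -377.7   24. ]
block_mid 0.16 [141.8 283.5] [546.2 399.8  24. ]
bottle 0.8 [118.2 275.6] [405.7 582.4   0. ]
mallet 0.97 [209.2 295.3] [785.4  48.4   0. ]
gouge 0.77 [241.  260.7] [ 741.1 -173.2    0. ]
bb block_mid 0.8 [161.6 296.   24.1  26. ]
bb block_mid 0.62 [194.4 243.6  16.3  12.5]
bb block_mid 0.6 [236.2 275.1  16.1  20.3]
bb finial1 0.64 [239.4 171.8  32.9  15.5]
bb finial1 0.54 [279.  134.2  27.3  14.1]
bb finial1 0.47 [246.3 155.2  28.4  13.1]
```

View pics/top0.png

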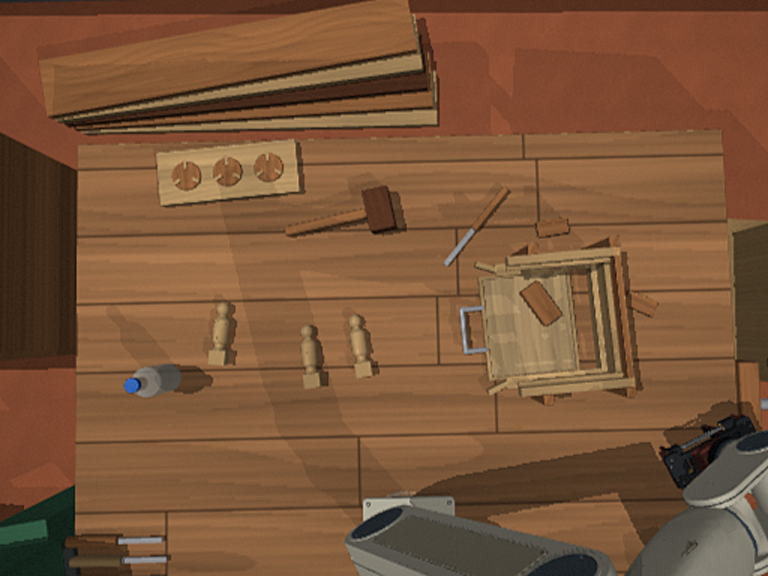

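View pics/scene0.png

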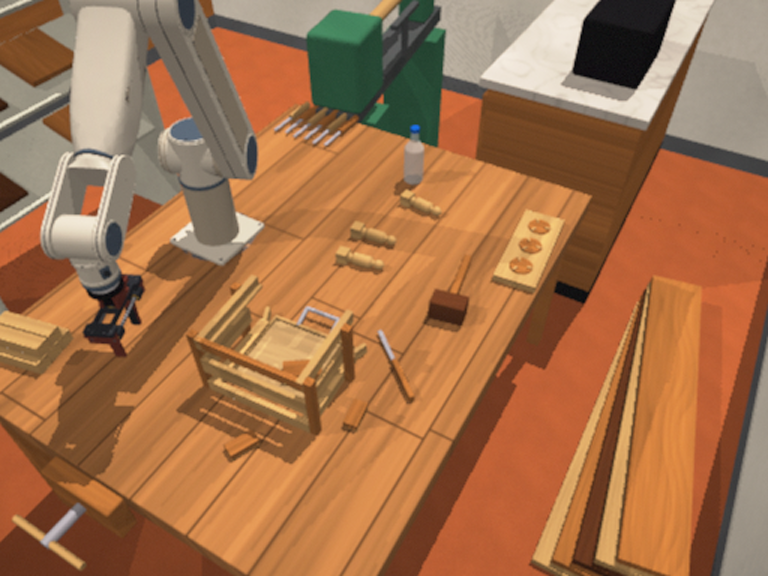

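The picture shows three finials lying at about (220,335), (311,355) and (360,345), with the bottle at (150,380). The tray, holding a block at (541,302), is in the rack. Two smaller look-alike blocks lie outside at (552,227) and (643,303). The block meant is the largest, on the tray. I'll fly over the rack and look with the wrist camera.

>>> move_arm(
  motion=[
    [0,0,41,0,0,0,87],
    [0,0,82,0,0,0,87],
    [0,0,123,0,0,0,87],
    [0,0,160,0,0,0,87],
    [0,0,200,0,0,0,87],
  ],
)

```text
t: 1.72
ee_pos: [268.2, -564.0, 424.4]
orientation: [-2.656, 1.678, 0.0]
ft_force: [0.4, -0.0, -0.1]
width: 87.1
```

>>> move_arm(
  motion=[
    [18,33,0,0,0,-0.05,87],
    [36,66,0,0,0,-0.1,87],
    [54,99,0,0,0,-0.15,87],
    [72,132,0,0,0,-0.2,87],
    [90,165,0,0,0,-0.22,87],
  ],
)

```text
t: 2.13
ee_pos: [358.7, -397.8, 422.8]
orientation: [2.452, -1.963, 0.001]
ft_force: [1.1, -0.3, -0.2]
width: 87.1
```

>>> move_arm(
  motion=[
    [18,33,0,0,0,-0.05,87],
    [36,66,0,0,0,-0.1,87],
    [54,99,0,0,0,-0.15,87],
    [72,132,0,0,0,-0.2,87],
    [90,165,0,0,0,-0.22,87],
  ],
)

```text
t: 2.55
ee_pos: [448.8, -232.7, 422.9]
orientation: [-2.223, 2.22, -0.001]
ft_force: [-0.2, -0.7, -0.1]
width: 87.0
```

>>> move_arm(
  motion=[
    [20,0,0,0,0,0,87],
    [40,0,0,0,0,0,87],
    [50,0,0,0,0,0,87],
    [50,0,0,0,0,0,87],
  ],
)

```text
t: 2.88
ee_pos: [499.7, -234.2, 422.2]
orientation: [2.227, -2.216, -0.001]
ft_force: [-0.3, 0.2, -0.2]
width: 86.9
```

```bash
cat >> h.py <<'E'
from scipy.spatial.transform import Rotation as Ro
np.set_printoptions(precision=1,suppress=True)
def st():
    o=get_obs();R=Ro.from_rotvec(o["orientation"]).as_matrix();print("t",round(o["t"],2),"tcp",o["ee_pos"],"jaw",np.degrees(np.arctan2(R[1,0],R[0,0])).round(2),"z",R[:,2].round(4),"F",o["ft_force"],"w",round(o["width"],1),"q",o["qpos"].round(2))
def marks(im,ls):
    for l,z in ls:
        for d in mark_of(im,l)[:5]:
            if d["p"]>.3:print(l,round(d["p"],2),np.array(d["location"]),at(im,*d["location"],z))
E
python3 - <<'E'
from h import *
st()
im=shot("wrist");save(im,"w1.png",s=1.5);T=im["camera_from_world"];print(im["mtx"][0],-T[:3,:3].T@T[:3,3],T[:3,:3])
marks(im,(("finial1",19),("tray",0),("tray_handle",30),("tray_floor",9),("rack",0),("rack_mouth",0),("block_mid",24)))
E
```

```text
t 2.88 tcp [ 499.7 -234.2  422.2] jaw -89.71 z [-0.  0. -1.] F [-0.3  0.2 -0.2] w 86.9 q [-0.5  0.1  1.6  0.   1.4  1.1]
[297.3   0.  248.8] [ 573.  -234.   584.6] [[ 0.  -1.  -0. ]
 [ 1.   0.  -0.3]
 [ 0.3  0.   1. ]]
finial1 0.77 [161.7  89.4] [479.  105.8  19. ]
finial1 0.76 [176.3  44.8] [448.9 239.4  19. ]
tray 0.78 [140.1 281.9] [ 515.2 -299.3    0. ]
tray_handle 0.77 [148.5 200.7] [ 501.9 -143.1   30. ]
tray_handle 0.39 [139.9 282.4] [ 518.6 -296.8   30. ]
tray_floor 0.63 [144.5 280.8] [ 507.5 -296.3    9. ]
block_mid 0.92 [115.6 297.9] [ 565.  -326.1   24. ]
block_mid 0.73 [125. 408.] [ 560.5 -562.5   24. ]
block_mid 0.56 [ 23.2 318.8] [ 749.1 -365.9   24. ]
```

View pics/w1.png

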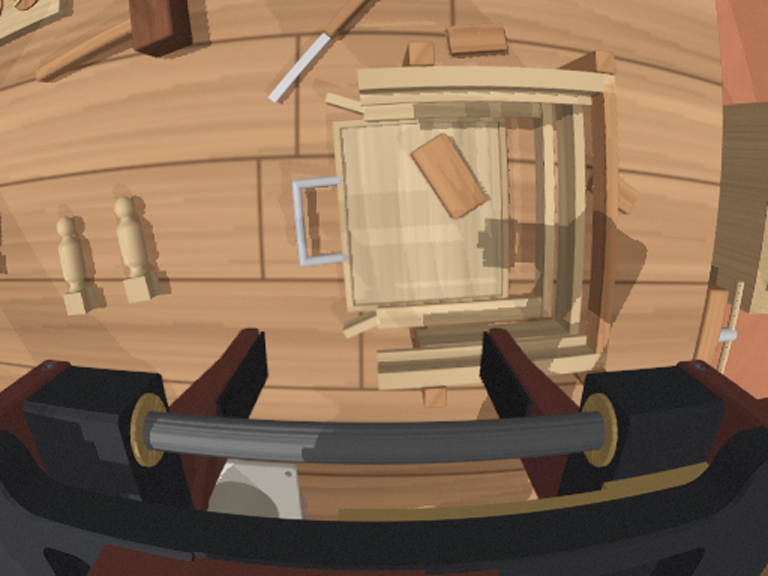

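The wrist view shows the tray handle at (300,224), the tray corners at (336,122), (350,310) and (508,297), and the block at (448,176). The rack is open on top.

```bash
python3 - <<'E'
from h import *
im=shot("wrist")
f=lambda c,r,z:at(im,r/1.5,c/1.5,z)
P=dict(hA=(297,184,30),hB=(303,262,30),fA=(336,122,17),fB=(350,310,17),bA=(505,122,17),bB=(508,297,17),k1=(411,154,39),k2=(441,135,39),k3=(488,202,39),k4=(456,218,39),
 flA=(327,97,32),flB=(345,332,32),railA1=(360,70,200),railA2=(612,75,200),railB1=(378,388,200),railB2=(600,358,200))
for k,v in P.items():print(k,f(*v))
save(im,"w2.png",(200,20,430,270),3)
cv2.imwrite("pics/w2.png",cv2.resize(cv2.imread("pics/w2.png"),(690,600) if 0 else (552,600)))
E
```

```text
hA [ 549.4 -139.6   30. ]
hB [ 449.4 -144.7   30. ]
fA [ 627.5 -187.7   17. ]
fB [ 380.6 -203.9   17. ]
bA [ 633.8 -404.1   17. ]
bB [ 399.  -420.1   17. ]
k1 [ 586.1 -280.2   39. ]
k2 [ 610.5 -316.7   39. ]
k3 [ 529.4 -377.9   39. ]
k4 [ 508.1 -337.6   39. ]
flA [ 657.8 -177.8   32. ]
flB [ 354.6 -197.6   32. ]
railA1 [ 655.2 -223.1  200. ]
railA2 [ 670.9 -458.5  200. ]
railB1 [ 361.5 -239.8  200. ]
railB2 [ 387.4 -471.8  200. ]
```

View pics/w2.png

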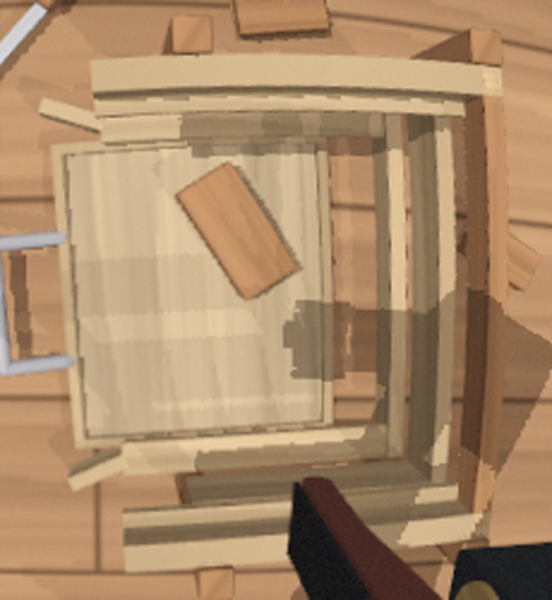

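It is the right block: the largest of the three, on the tray at about (558,-328). The rack yaw is about 3.7°. Next I'll go over the handle and check again from low.

>>> move_arm(
  motion=[
    [0,20,-30,0,0,0.02,60],
    [0,46,-60,0,0,0.04,50],
    [0,70,-90,0,0,0.06,46],
    [0,92,-125,0,0,0.06,46],
    [0,92,-160,0,0,0.06,46],
  ],
)

```text
t: 3.75
ee_pos: [498.0, -139.7, 262.0]
orientation: [-2.292, 2.147, -0.001]
ft_force: [-0.7, -0.2, -1.3]
width: 57.0
```

>>> move_arm(
  motion=[
    [0,0,-40,0,0,0,46],
    [0,0,-80,0,0,0,46],
    [0,0,-120,0,0,0,46],
    [0,0,-150,0,0,0,46],
    [0,0,-150,0,0,0,46],
  ],
)

```text
t: 4.17
ee_pos: [494.3, -141.3, 107.5]
orientation: [2.288, -2.147, -0.014]
ft_force: [-0.3, 0.3, -0.9]
width: 46.1
```

```bash
python3 - <<'E'
from h import *
st()
im=shot("wrist");save(im,"w3.png",s=1.3)
marks(im,(("finial1",19),("tray",0),("tray_handle",30),("tray_floor",9),("block_mid",24)))
E
```

```text
t 4.17 tcp [ 494.3 -141.3  107.5] jaw -86.36 z [-0.  0. -1.] F [-0.3  0.3 -0.9] w 46.1 q [-0.3  0.4  1.9 -0.   0.8  1.2]
tray 0.7 [186.7 249.8] [ 495.9 -141.8    0. ]
tray 0.56 [181.8 407.7] [ 512.1 -304.     0. ]
tray_handle 0.95 [190.7 250.5] [ 500.6 -142.1   30. ]
tray_floor 0.75 [181.7 408.2] [ 514.1 -299.     9. ]
block_mid 0.85 [136.7 444. ] [ 564.7 -324.1   24. ]
```

View pics/w3.png

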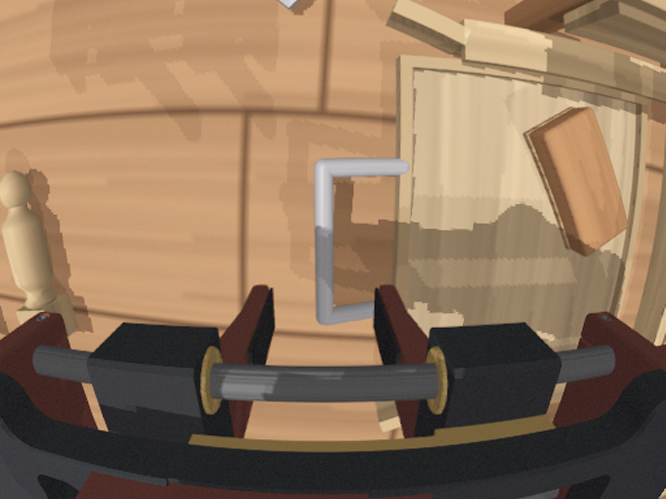

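The handle bar shows at (325,240), running between the finger lanes, at (500,-142). I'll go down and pinch it.

>>> move_arm(
  motion=[
    [3,0,-30,0,0,0,46],
    [4,0,-60,0,0,0,46],
    [4,0,-85,0,0,0,46],
    [4,0,-95,0,0,0,46],
    [4,0,-95,0,0,0,46],
  ],
)

```text
t: 4.88
ee_pos: [501.8, -142.3, 17.0]
orientation: [2.291, -2.149, -0.003]
ft_force: [-0.6, -0.3, 0.1]
width: 45.8
```

>>> move_arm(
  motion=[
    [0,0,0,0,0,0,5],
    [0,0,0,0,0,0,5],
    [0,0,0,0,0,0,5],
    [0,0,0,0,0,0,5],
    [0,0,0,0,0,0,5],
  ],
)

```text
t: 5.3
ee_pos: [503.0, -142.6, 18.7]
orientation: [-2.291, 2.149, -0.003]
ft_force: [-0.0, -0.5, 0.1]
width: 16.2
```

>>> move_arm(
  motion=[
    [0,0,0,0,0,0,5],
    [0,4,0,0,0,0,5],
    [0,12,0,0,0,0,5],
    [-1,20,0,0,0,0,5],
    [-2,30,0,0,0,0,5],
  ],
)

```text
t: 5.72
ee_pos: [502.0, -113.5, 18.5]
orientation: [-2.29, 2.149, -0.006]
ft_force: [2.0, -6.6, 3.0]
width: 11.3
```

The handle is gripped (11.3 mm) and the tray follows. I'll keep drawing.

>>> move_arm(
  motion=[
    [-1,10,0,0,0,0,5],
    [-1,22,0,0,0,0,5],
    [-2,34,0,0,0,0,5],
    [-3,46,0,0,0,0,5],
    [-4,58,0,0,0,0,5],
  ],
)

```text
t: 6.13
ee_pos: [497.8, -54.9, 18.5]
orientation: [-2.291, 2.148, -0.005]
ft_force: [1.7, -7.5, 4.6]
width: 11.4
```

>>> move_arm(
  motion=[
    [-1,12,0,0,0,0,5],
    [-1,24,0,0,0,0,5],
    [-2,36,0,0,0,0,5],
    [-3,48,0,0,0,0,5],
    [-4,60,0,0,0,0,5],
  ],
)

```text
t: 6.55
ee_pos: [493.6, 5.2, 18.5]
orientation: [-2.291, 2.148, -0.004]
ft_force: [0.7, -7.8, 5.9]
width: 11.3
```

>>> move_arm(
  motion=[
    [-1,10,0,0,0,0,5],
    [-1,20,0,0,0,0,5],
    [-2,28,0,0,0,0,5],
    [-2,32,0,0,0,0,5],
    [-2,32,0,0,0,0,5],
  ],
)

```text
t: 6.97
ee_pos: [491.2, 38.0, 18.5]
orientation: [-2.291, 2.148, -0.002]
ft_force: [-0.8, -0.1, 6.9]
width: 11.2
```

>>> move_arm(
  motion=[
    [0,0,0,0,0,0,32],
    [0,0,0,0,0,0,32],
    [0,0,0,0,0,0,32],
    [0,0,10,0,0,0,32],
    [0,0,40,0,0,0,32],
  ],
)

```text
t: 7.38
ee_pos: [487.7, 37.4, 55.6]
orientation: [2.287, -2.146, -0.008]
ft_force: [1.2, -0.1, -0.0]
width: 32.1
```

>>> move_arm(
  motion=[
    [0,0,40,0,0,0,60],
    [0,-20,80,0,0,0,87],
    [5,-40,120,0,0,0,87],
    [10,-60,150,0,0,0,87],
    [15,-80,180,0,0,0,87],
  ],
)

```text
t: 7.8
ee_pos: [505.3, -43.3, 241.0]
orientation: [-2.291, 2.148, -0.002]
ft_force: [1.1, -1.0, 0.3]
width: 61.7
```

```bash
python3 - <<'E'
from h import *
st()
im=shot("wrist");save(im,"w4.png",s=1.3)
marks(im,(("finial1",19),("tray",0),("tray_handle",30),("tray_floor",9),("block_mid",24)))
im=shot("top")
marks(im,(("finial1",19),("tray",0),("tray_handle",30),("tray_floor",9),("block_mid",24)))
E
```

```text
t 7.8 tcp [505.3 -43.3 241. ] jaw -86.32 z [ 0. -0. -1.] F [ 1.1 -1.   0.3] w 61.7 q [-0.1  0.2  1.9 -0.   1.   1.4]
finial1 0.92 [196.4  66.3] [445.7 236.1  19. ]
finial1 0.7 [184.  136.5] [472.5 112.1  19. ]
tray 0.69 [171.3 305.3] [ 500.9 -123.     0. ]
tray_handle 0.6 [175.7 188. ] [491.   35.2  30. ]
tray_floor 0.83 [167.5 302.6] [ 507.6 -116.8    9. ]
block_mid 0.93 [ 37.5 467.5] [ 740.9 -366.7   24. ]
block_mid 0.76 [137.5 329.8] [ 552.9 -146.3   24. ]
finial1 0.91 [224.1 143.6] [501.  450.6  19. ]
finial1 0.79 [231.1 238. ] [467.6 111.6  19. ]
finial1 0.57 [249.4 115.1] [413.  553.5  19. ]
finial1 0.56 [238.4 205.7] [444.4 228.1  19. ]
tray 0.66 [250.9 113. ] [406.5 567.8   0. ]
tray_handle 0.81 [226.1 258.1] [484.   38.9  30. ]
block_mid 0.77 [201.9 421.4] [ 556.3 -549.8   24. ]
block_mid 0.64 [151.3 366.8] [ 744.2 -360.9   24. ]
block_mid 0.53 [152.2 311.9] [ 745.8 -162.2   24. ]
block_mid 0.45 [206.4 309.9] [ 549.9 -148.8   24. ]
```

View pics/w4.png

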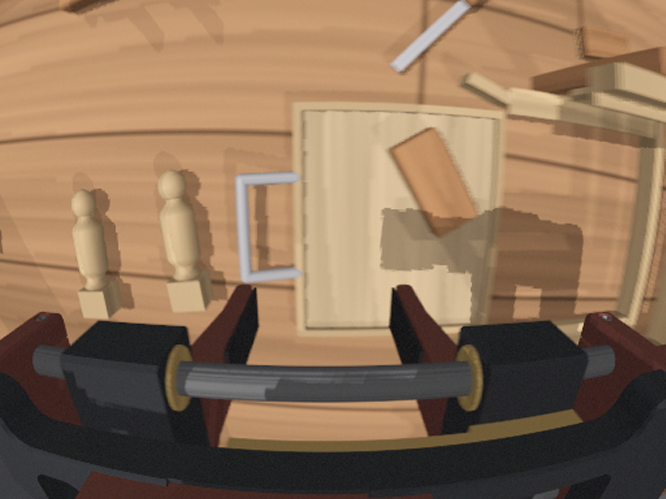

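The tray is out with its centre near (501,-121). The block's corners are at (390,150), (434,128), (476,217) and (436,234). Two finials show at (92,240) and (180,240).

```bash
python3 - <<'E'
from h import *
im=shot("wrist")
f=lambda c,r,z:at(im,r/1.3,c/1.3,z)
for k,v in dict(k1=(390,150,39),k2=(434,128,39),k3=(476,217,39),k4=(436,234,39),bl3=(472,215,39),h1=(240,180,30),h2=(246,277,30),tA=(294,104,17),tB=(299,333,17),tC=(505,112,17),
 f1ball=(173,184,19),f1pl=(187,284,30),f1p1=(166,281,38),f1p2=(205,276,38),f1p3=(172,311,38),f1p4=(211,307,38),f2ball=(84,203,19),f2p1=(79,292,38),f2p2=(112,286,38),f2p4=(119,314,38),f2p3=(83,318,38)).items():print(k,f(*v))
E
```

```text
k1 [576.7 -99.3  39. ]
k2 [ 602.1 -139.9   39. ]
k3 [ 520.2 -193.6   39. ]
k4 [ 499.7 -153.3   39. ]
bl3 [ 521.8 -188.9   39. ]
h1 [538.8  41.3  30. ]
h2 [439.7  33.8  30. ]
tA [615.3  -6.   17. ]
tB [372.3 -23.1  17. ]
tC [ 631.8 -224.    17. ]
f1ball [531.3 116.   19. ]
f1pl [426.5  99.   30. ]
f1p1 [431.1 120.1  38. ]
f1p2 [440.4  75.6  38. ]
f1p3 [396.5 115.8  38. ]
f1p4 [406.   70.4  38. ]
f2ball [508.2 231.7  19. ]
f2p1 [406.  239.2  38. ]
f2p2 [418.7 189.5  38. ]
f2p4 [384.6 184.9  38. ]
f2p3 [372.  239.8  38. ]
```

>>> move_arm(
  motion=[
    [10,-25,-25,0,0,0.12,87],
    [20,-50,-50,0,0,0.23,87],
    [30,-75,-75,0,0,0.34,87],
    [40,-95,-105,0,0,0.45,87],
    [45,-103,-130,0,0,0.525,87],
  ],
)

```text
t: 8.87
ee_pos: [551.3, -147.6, 105.9]
orientation: [2.774, -1.475, 0.001]
ft_force: [0.1, 0.5, -0.4]
width: 87.0
```

>>> move_arm(
  motion=[
    [0,0,-20,0,0,0,87],
    [0,0,-40,0,0,0,87],
    [0,0,-60,0,0,0,87],
    [0,0,-80,0,0,0,87],
    [0,0,-93,0,0,0,87],
  ],
)

```text
t: 9.28
ee_pos: [549.4, -145.1, 12.5]
orientation: [2.77, -1.481, -0.004]
ft_force: [-0.5, 0.2, -0.7]
width: 86.9
```

>>> move_arm(
  motion=[
    [0,0,0,0,0,0,87],
    [0,0,0,0,0,0,45],
    [0,0,0,0,0,0,45],
    [0,0,0,0,0,0,45],
    [0,0,0,0,0,0,45],
  ],
)

```text
t: 9.7
ee_pos: [551.2, -145.6, 15.9]
orientation: [-2.77, 1.481, -0.003]
ft_force: [-0.5, 0.3, 0.1]
width: 63.9
```

```bash
python3 -c "from h import *
st()"
```

```text
t 9.7 tcp [ 551.2 -145.6   15.9] jaw -56.26 z [ 0. -0. -1.] F [-0.5  0.3  0.1] w 63.9 q [-0.3  0.7  1.9  0.   0.6  0.7]
```

>>> move_arm(
  motion=[
    [0,0,0,0,0,0,43],
    [0,0,0,0,0,0,43],
    [0,0,0,0,0,0,43],
    [0,0,15,0,0,0,43],
    [0,0,45,0,0,0,43],
  ],
)

```text
t: 10.12
ee_pos: [547.8, -144.7, 57.3]
orientation: [2.769, -1.481, -0.01]
ft_force: [0.1, 0.4, -0.7]
width: 49.7
```

>>> move_arm(
  motion=[
    [0,0,35,0,0,0,43],
    [15,30,50,0,0,0,43],
    [30,65,50,0,0,0,43],
    [45,100,50,0,0,0,43],
    [60,135,50,0,0,0,43],
  ],
)

```text
t: 10.53
ee_pos: [610.9, -9.2, 110.4]
orientation: [-2.769, 1.483, -0.001]
ft_force: [0.4, -0.8, -0.9]
width: 49.5
```

>>> move_arm(
  motion=[
    [15,30,0,0,0,0,43],
    [30,65,0,0,0,0,43],
    [45,100,0,0,0,0,43],
    [60,130,0,0,0,0,43],
    [70,140,0,0,0,0,43],
  ],
)

```text
t: 10.95
ee_pos: [681.2, 134.1, 109.6]
orientation: [-2.772, 1.477, -0.0]
ft_force: [0.2, 0.1, -1.2]
width: 49.9
```

>>> move_arm(
  motion=[
    [0,0,-30,0,0,0,43],
    [0,0,-60,0,0,0,43],
    [0,0,-85,0,0,0,43],
    [0,0,-97,0,0,0,43],
    [0,0,-100,0,0,0,43],
  ],
)

```text
t: 11.37
ee_pos: [677.9, 129.2, 6.8]
orientation: [2.767, -1.48, -0.007]
ft_force: [-1.6, -0.3, -1.7]
width: 49.9
```

>>> move_arm(
  motion=[
    [0,0,0,0,0,0,43],
    [0,0,0,0,0,0,43],
    [0,0,-1,0,0,0,70],
    [0,0,-1,0,0,0,70],
    [0,0,-1,0,0,0,70],
  ],
)

```text
t: 11.78
ee_pos: [681.3, 129.6, 10.1]
orientation: [-2.769, 1.481, -0.003]
ft_force: [-0.2, -0.7, -0.9]
width: 66.4
```

>>> move_arm(
  motion=[
    [0,0,25,0,0,0,80],
    [0,0,60,0,0,0,80],
    [-20,10,100,0,0,0,80],
    [-50,20,140,0,0,0,80],
    [-80,20,180,0,0,0,80],
  ],
)

```text
t: 12.2
ee_pos: [613.0, 149.4, 173.6]
orientation: [-2.769, 1.481, -0.002]
ft_force: [0.5, -0.0, 0.5]
width: 79.8
```

```bash
python3 - <<'E'
from h import *
st()
im=shot("wrist");save(im,"w5.png",s=1.3)
marks(im,(("finial1",19),("block_mid",24)))
E
```

```text
t 12.2 tcp [613.  149.4 173.6] jaw -56.27 z [ 0.  0. -1.] F [ 0.5 -0.   0.5] w 79.8 q [0.2 0.5 1.6 0.  1.  1.2]
finial1 0.9 [124.6  21.5] [510.4 440.5  19. ]
finial1 0.72 [284.4 212.3] [473.7 111.7  19. ]
finial1 0.67 [249.7 121.4] [446.8 233.   19. ]
block_mid 0.91 [135.6 299.5] [682.5 131.3  24. ]
```

The block is on the bench at (682,131). Next is finial A at about (475,105): yaw over it, then a tilted pose. I'll log joints along the way to fit the arm's reach.

>>> move_arm(
  motion=[
    [-27,-9,15,0,0,-0.1,80],
    [-54,-18,30,0,0,-0.2,80],
    [-81,-27,40,0,0,-0.3,80],
    [-108,-36,50,0,0,-0.4,80],
    [-133,-44,60,0,0,-0.42,80],
  ],
)

```text
t: 12.77
ee_pos: [478.9, 103.9, 230.8]
orientation: [2.394, -2.032, -0.001]
ft_force: [-0.0, -0.3, 0.9]
width: 80.1
```

```bash
cat >> h.py <<'E'
import json
def log():
    st();o=get_obs();open("log.jsonl","a").write(json.dumps([list(o["qpos"]),list(o["ee_pos"]),list(o["orientation"])])+"\n")
E
python3 - <<'E'
from h import *
log();print(get_obs()["qpos"].tolist())
im=shot("wrist");save(im,"w6.png",s=1.4)
marks(im,(("finial1",19),))
E
```

```text
t 12.77 tcp [478.9 103.9 230.8] jaw -80.65 z [-0. -0. -1.] F [-0.  -0.3  0.9] w 80.1 q [ 0.2  0.2  1.9 -0.   1.   1.6]
[0.1894444452233153, 0.21438109209589637, 1.9135784197527355, -0.0001419929671524431, 1.015204246110269, 1.5971751231411384]
finial1 0.67 [176.3 151.1] [447.3 231.1  19. ]
finial1 0.64 [170.2 243.6] [474.7 110.   19. ]
finial1 0.56 [116.2  31.3] [511.  443.1  19. ]
```

View pics/w6.png

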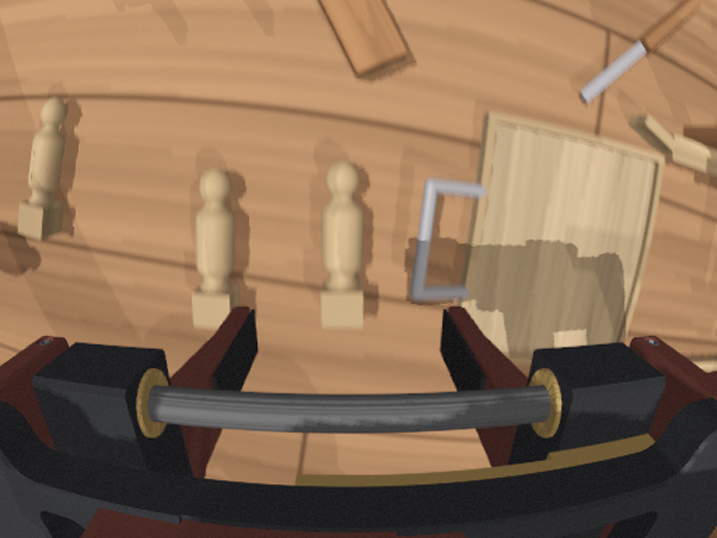

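>>> move_arm(
  motion=[
    [0,0,0,-0.02,0.12,0,80],
    [0,0,0,-0.04,0.24,0,80],
    [0,0,0,-0.06,0.36,0,80],
    [0,0,0,-0.08,0.48,0,80],
    [0,0,0,-0.1,0.602,0,80],
  ],
)

```text
t: 13.28
ee_pos: [482.0, 104.8, 230.9]
orientation: [2.004, -1.691, -0.54]
ft_force: [0.8, 0.4, -0.4]
width: 80.2
```

```bash
python3 -c "from h import *
log();print(get_obs()['qpos'].tolist())"
```

```text
t 13.28 tcp [482.  104.8 230.9] jaw -80.36 z [-0.6 -0.1 -0.8] F [ 0.8  0.4 -0.4] w 80.2 q [0.2 0.5 1.6 0.  1.7 1.6]
[0.18313227169896634, 0.543262256748863, 1.5536066523923155, 0.010963473839376512, 1.6590692134083949, 1.5823206591355488]
```

The view shows all three finials. A has its ball at (343,181) and barrel at (343,237), B its ball at (215,186) and barrel at (214,242), and C its ball at (53,112) and barrel at (46,168). The tray is empty, and the tilted pose can be reached.

```bash
python3 - <<'E'
from h import *
from scipy.optimize import least_squares
# pixel->pose using w6 camera: camera rigid to tool; rebuild from saved pose
im=shot("wrist")
o=get_obs()
def Tw(p,rv):
    T=np.eye(4);T[:3,:3]=Ro.from_rotvec(rv).as_matrix();T[:3,3]=p;return T
C=im["camera_from_world"]@Tw(o["ee_pos"],o["orientation"])
im["camera_from_world"]=C@np.linalg.inv(Tw([478.9,103.9,230.8],[2.394,-2.032,-.001]))
f=lambda c,r,z:at(im,r/1.4,c/1.4,z)
for n,b,m in(("A",(343,181),(343,237)),("B",(215,186),(214,242)),("C",(53,112),(46,168))):
    B=f(*b,19);M=f(*m,19);d=B-M;print(n,B,M,np.hypot(*d[:2]),np.degrees(np.arctan2(d[1],d[0])))
D=[((.423,1.63,1.089),(np.hypot(268.373,564.429),222.675)),((.2144,1.9136,1.0152),(np.hypot(478.9,103.9),230.8)),((.5433,1.5536,1.6591),(np.hypot(482,104.8),230.9))]
def fk(p,q):
    a,h,L1,L2,Lt=p;s=np.cumsum(q);return np.array([a+L1*np.sin(s[0])+L2*np.sin(s[1])+Lt*np.sin(s[2]),h+L1*np.cos(s[0])+L2*np.cos(s[1])+Lt*np.cos(s[2])])
r=least_squares(lambda p:np.concatenate([fk(p,q)-x for q,x in D]+[(p-np.array([50,300,430,430,250]))*.002]),[50,300,430,430,250])
print(r.x,r.fun)
for pit in(110,115,120,125,130,135,140,145):
  for R in(450,500,560):
    th=np.radians(pit);t=np.array([R+18.7*np.sin(th),95+18.7*np.cos(th)])
    w=t-r.x[4]*np.array([np.sin(th),np.cos(th)])
    s=least_squares(lambda q:r.x[0:2]+r.x[2]*np.array([np.sin(q[0]),np.cos(q[0])])+r.x[3]*np.array([np.sin(q[0]+q[1]),np.cos(q[0]+q[1])])-w,[.5,1.8])
    print(pit,R,s.x,"q5",th-s.x.sum(),"res",s.cost)
E
```

```text
A [526.4 116.6  19. ] [475.4 108.3  19. ] 51.65612533953961 9.256525797106915
B [505.  234.5  19. ] [451.5 229.8  19. ] 53.71910386560529 5.010395490184866
C [566.2 439.5  19. ] [504.6 442.5  19. ] 61.693540933385556 -2.821149568064591
[-32.5 221.3 591.8 468.  321. ] [ 0.   0.2  0.1  0.2 -0.1 -0.4 -0.2 -0.2  0.3  0.1  0.1]
110 450 [0.9 2.8] q5 -1.8467748945081062 res 4.345929390171181e-25
110 500 [0.8 2.7] q5 -1.6133736303331943 res 2.0194839173657902e-27
110 560 [0.7 2.6] q5 -1.4189017195438036 res 6.462348535570529e-27
115 450 [0.8 2.8] q5 -1.593451258610858 res 1.0097419586828951e-26
115 500 [0.7 2.7] q5 -1.3979454657531156 res 2.0230785987387013e-23
115 560 [0.7 2.6] q5 -1.2297241247418462 res 1.1713006720721583e-26
120 450 [0.6 2.8] q5 -1.339721221104281 res 2.1002632740604218e-26
120 500 [0.6 2.7] q5 -1.1826832304662012 res 8.077935669463161e-27
120 560 [0.6 2.5] q5 -1.0405059703159685 res 8.077935669463161e-27
125 450 [0.5 2.7] q5 -1.0973451765410855 res 1.6155871338926322e-27
125 500 [0.5 2.6] q5 -0.9738697892977539 res 1.6155871338926322e-26
125 560 [0.5 2.5] q5 -0.8549471468959862 res 1.6155871338926322e-27
130 450 [0.4 2.7] q5 -0.8722379630513015 res 1.4944180988506848e-26
130 500 [0.4 2.6] q5 -0.7752727584710626 res 3.2311742677852644e-27
130 560 [0.5 2.5] q5 -0.6755379059440827 res 2.3426013441443167e-25
135 450 [0.4 2.7] q5 -0.6658383487616848 res 6.462348535570529e-27
135 500 [0.4 2.6] q5 -0.5884617477090068 res 6.866245319043687e-25
135 560 [0.4 2.4] q5 -0.5036236126894229 res 1.6155871338926322e-27
140 450 [0.3 2.6] q5 -0.4771136845422701 res 7.613454368469029e-25
140 500 [0.4 2.5] q5 -0.41351842817465156 res 3.2311742677852644e-27
140 560 [0.4 2.4] q5 -0.3396668086714194 res 0.0
145 450 [0.3 2.5] q5 -0.30402255499744735 res 2.1002632740604218e-26
145 500 [0.3 2.4] q5 -0.24970061439110758 res 1.6155871338926322e-27
145 560 [0.4 2.3] q5 -0.18354594055647233 res 0.0
```

The fit shows a tool pointing forward is out of joint range. Instead I'll pick with the tool leaning 35° (pointing back at the robot), flip 180° about the tool axis, and place leaning 55°. Descending on A.

>>> move_arm(
  motion=[
    [-3,0,-40,0,0,0,72],
    [-6,1,-80,0,0,0,72],
    [-9,1,-120,0,0,0,72],
    [-12,2,-150,0,0,0,72],
    [-12,2,-160,0,0,0,72],
  ],
)

```text
t: 13.75
ee_pos: [465.6, 106.2, 66.6]
orientation: [2.003, -1.69, -0.541]
ft_force: [-0.5, -0.7, 0.3]
width: 71.9
```

>>> move_arm(
  motion=[
    [0,0,0,0,0,0,72],
    [0,0,0,0,0,0,72],
  ],
)

```text
t: 13.92
ee_pos: [469.0, 106.7, 71.5]
orientation: [2.007, -1.694, -0.536]
ft_force: [-0.7, -0.2, 0.7]
width: 71.7
```

```bash
python3 - <<'E'
from h import *
log()
im=shot("wrist");save(im,"w7.png",s=1.3)
marks(im,(("finial1",19),))
E
```

```text
t 13.92 tcp [469.  106.7  71.5] jaw -80.37 z [-0.6 -0.1 -0.8] F [-0.7 -0.2  0.7] w 71.7 q [0.2 0.7 1.6 0.  1.4 1.6]
finial1 0.68 [171.   90.2] [451.  228.3  19. ]
finial1 0.64 [166.9 243. ] [473.2 111.5  19. ]
```

View pics/w7.png

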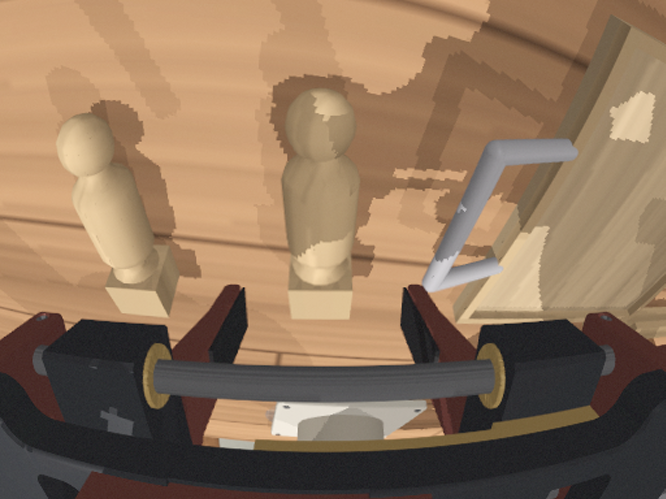

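A stands centred between the fingers, with its plinth at (320,290). I'll descend and grip.

>>> move_arm(
  motion=[
    [0,0,-25,0,0,0,72],
    [0,0,-45,0,0,0,72],
    [1,0,-58,0,0,0,72],
    [1,0,-61,0,0,0,72],
    [1,0,-61,0,0,0,72],
  ],
)

```text
t: 14.43
ee_pos: [469.6, 106.7, 10.7]
orientation: [2.007, -1.694, -0.536]
ft_force: [-0.3, -0.1, -0.5]
width: 72.0
```

>>> move_arm(
  motion=[
    [0,0,0,0,0,0,30],
    [0,0,0,0,0,0,30],
    [0,0,0,0,0,0,30],
    [0,0,0,0,0,0,30],
    [0,0,0,0,0,0,30],
  ],
)

```text
t: 14.85
ee_pos: [469.6, 106.7, 10.9]
orientation: [2.007, -1.694, -0.536]
ft_force: [-0.1, 0.3, 0.3]
width: 42.1
```

>>> move_arm(
  motion=[
    [0,0,0,0,0,0,30],
    [0,0,0,0,0,0,30],
    [0,0,0,0,0,0,30],
  ],
)

```text
t: 15.1
ee_pos: [469.4, 106.8, 10.8]
orientation: [2.007, -1.694, -0.536]
ft_force: [0.1, 0.2, 4.3]
width: 37.2
```

```bash
python3 -c "from h import *
log();print(Ro.from_rotvec(get_obs()['orientation']).as_matrix().round(3))"
```

```text
t 15.1 tcp [469.4 106.8  10.8] jaw -80.38 z [-0.6 -0.1 -0.8] F [0.1 0.2 4.3] w 37.2 q [0.2 0.8 1.6 0.  1.3 1.6]
[[ 0.2 -0.8 -0.6]
 [-1.  -0.1 -0.1]
 [-0.   0.6 -0.8]]
```

A is gripped (37.2 mm). I'll lift it, then flip by π about the tool axis while carrying it over the tray.

>>> move_arm(
  motion=[
    [0,0,20,0,0,0,30],
    [0,0,60,0,0,0,30],
    [0,0,100,0,0,0,30],
    [0,0,140,0,0,0,30],
    [0,0,180,0,0,0,30],
  ],
)

```text
t: 15.52
ee_pos: [468.8, 106.4, 191.8]
orientation: [2.006, -1.693, -0.536]
ft_force: [1.0, -0.5, -1.1]
width: 37.5
```

>>> move_arm(
  motion=[
    [0,0,10,0.066,0.011,0.096,30],
    [0,0,20,0.132,0.022,0.192,30],
    [0,0,20,0.198,0.033,0.288,30],
    [0,0,20,0.264,0.044,0.384,30],
    [0,0,20,0.34,0.057,0.49,30],
  ],
)

```text
t: 15.93
ee_pos: [469.2, 106.6, 210.4]
orientation: [2.507, -1.065, -0.725]
ft_force: [-1.0, -0.4, -1.8]
width: 37.6
```

>>> move_arm(
  motion=[
    [-2,-8,0,0.066,0.011,0.096,30],
    [-4,-16,0,0.132,0.022,0.192,30],
    [-6,-24,0,0.198,0.033,0.288,30],
    [-8,-32,0,0.264,0.044,0.384,30],
    [-10,-40,0,0.34,0.057,0.49,30],
  ],
)

```text
t: 16.35
ee_pos: [458.9, 66.2, 210.0]
orientation: [2.836, -0.3, -0.871]
ft_force: [-0.1, 1.1, -0.8]
width: 37.3
```

```bash
python3 -c "from h import *
log();print(get_obs()['qpos'].round(3).tolist())"
```

```text
t 16.35 tcp [458.9  66.2 210. ] jaw -16.26 z [-0.6 -0.1 -0.8] F [-0.1  1.1 -0.8] w 37.3 q [ 0.1  0.5  1.6 -0.   1.6  0.3]
[0.13, 0.527, 1.638, -0.018, 1.589, 0.346]
```

The joints behave as planned. Continuing.

>>> move_arm(
  motion=[
    [-2,-8,0,0.066,0.011,0.096,30],
    [-4,-16,0,0.132,0.022,0.192,30],
    [-6,-24,0,0.198,0.033,0.288,30],
    [-8,-32,0,0.264,0.044,0.384,30],
    [-10,-40,0,0.34,0.057,0.49,30],
  ],
)

```text
t: 16.77
ee_pos: [448.9, 26.2, 210.0]
orientation: [-2.923, -0.566, 0.945]
ft_force: [0.1, 0.2, -0.6]
width: 37.1
```

>>> move_arm(
  motion=[
    [-2,-8,0,0.066,0.011,0.096,30],
    [-4,-16,0,0.132,0.022,0.192,30],
    [-6,-24,0,0.198,0.033,0.288,30],
    [-8,-32,0,0.264,0.044,0.384,30],
    [-10,-40,0,0.34,0.057,0.49,30],
  ],
)

```text
t: 17.18
ee_pos: [438.9, -13.8, 210.1]
orientation: [-2.493, -1.324, 0.851]
ft_force: [0.8, -0.3, -1.5]
width: 37.4
```

>>> move_arm(
  motion=[
    [-2,-8,0,0.066,0.011,0.096,30],
    [-4,-16,0,0.132,0.022,0.192,30],
    [-6,-24,0,0.198,0.033,0.288,30],
    [-8,-32,0,0.264,0.044,0.384,30],
    [-10,-40,0,0.34,0.057,0.49,30],
  ],
)

```text
t: 17.6
ee_pos: [428.9, -53.8, 210.1]
orientation: [-1.91, -1.907, 0.7]
ft_force: [-0.3, 0.3, -1.1]
width: 37.3
```

```bash
cat >> h.py <<'E'
def Rplace(psi,b=55):
    p=np.radians(psi);b=np.radians(b);x=np.array([-np.sin(p),np.cos(p),0]);z=np.array([-np.sin(b)*np.cos(p),-np.sin(b)*np.sin(p),-np.cos(b)])
    return np.stack([x,np.cross(z,x),z],1)
def Rpick(yaw,b=35):
    R=Rplace(yaw,b);return R@np.diag([-1,-1,1])
def go(R,p):
    o=get_obs();C=Ro.from_rotvec(o["orientation"]);print("turn",(Ro.from_matrix(R)*C.inv()).as_rotvec().round(3),"shift",np.array(p)-o["ee_pos"])
E
python3 -c "from h import *
log();print(get_obs()['qpos'].round(3).tolist());go(Rplace(4),[426,-96,130])"
```

```text
t 17.6 tcp [428.9 -53.8 210.1] jaw 91.68 z [-0.6 -0.1 -0.8] F [-0.3  0.3 -1.1] w 37.3 q [-0.1  0.5  1.7 -0.1  1.5 -1.6]
[-0.059, 0.48, 1.722, -0.13, 1.543, -1.585]
turn [0.1 0.4 0. ] shift [ -2.9 -42.2 -80.1]
```

```bash
sed -i 's/precision=1/precision=3/' h.py; python3 -c "from h import *
go(Rplace(4),[426,-96,130])"
```

```text
turn [0.078 0.355 0.023] shift [ -2.89  -42.248 -80.074]
```

>>> move_arm(
  motion=[
    [0,-10,0,0.02,0.089,0.006,30],
    [-1,-20,-10,0.04,0.178,0.012,30],
    [-2,-30,-30,0.06,0.267,0.018,30],
    [-3,-42,-50,0.078,0.355,0.023,30],
    [-3,-42,-70,0.078,0.355,0.023,30],
  ],
)

```text
t: 18.02
ee_pos: [426.0, -97.0, 137.3]
orientation: [-1.596, -1.7, 0.896]
ft_force: [-0.5, 1.1, -1.9]
width: 37.2
```

>>> move_arm(
  motion=[
    [0,0,0,0,0,0,30],
    [0,0,0,0,0,0,30],
  ],
)

```text
t: 18.18
ee_pos: [425.5, -95.3, 139.7]
orientation: [-1.598, -1.703, 0.894]
ft_force: [-0.3, 0.1, -0.2]
width: 37.3
```

```bash
python3 -c "
from h import *
go(Rplace(4),[426,-96,87]);st()
im=shot('scene');save(im,'s1.png',(130,110,330,260),3)
marks(im,(('finial1',84),('tray_floor',9)))"
```

```text
turn [ 0.005 -0.003  0.004] shift [  0.499  -0.682 -52.707]
t 18.18 tcp [425.501 -95.318 139.707] jaw 93.78 z [-0.819 -0.057 -0.571] F [-0.28   0.109 -0.189] w 37.3 q [-0.13  0.78  1.58 -0.17  1.74 -1.71]
finial1 0.59 [178.6 204.6] [398.387 -56.915  84.   ]
finial1 0.53 [138.3 284.8] [571.208 358.985  84.   ]
tray_floor 0.69 [211.8 219. ] [ 516.027 -132.133    9.   ]
```

View pics/s1.png

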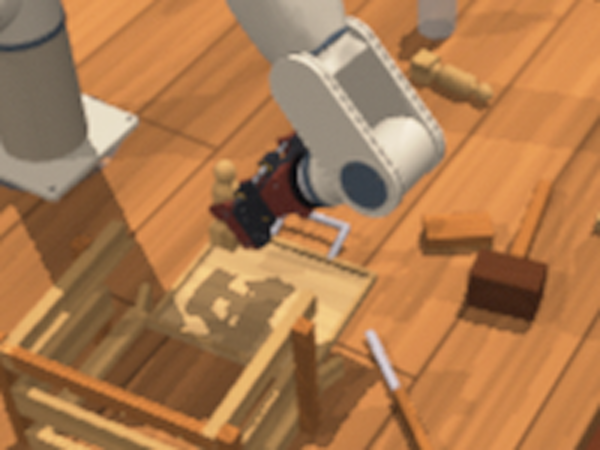

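The scene crop shows A held upright, ball at (224,165) and foot at (222,235), above the tray's near side. I'll lower it gently.

>>> move_arm(
  motion=[
    [0,0,-20,0,0,0,30],
    [0,0,-35,0,0,0,30],
    [0,0,-44,0,0,0,30],
    [0,0,-49,0,0,0,30],
    [0,0,-51,0,0,0,30],
  ],
)

```text
t: 18.75
ee_pos: [426.0, -95.2, 89.1]
orientation: [-1.599, -1.705, 0.894]
ft_force: [-0.8, -0.2, -1.1]
width: 37.4
```

>>> move_arm(
  motion=[
    [0,0,0,0,0,0,30],
    [0,0,-1,0,0,0,30],
    [0,0,-2,0,0,0,30],
    [0,0,-3,0,0,0,30],
    [0,0,-3,0,0,0,30],
  ],
)

```text
t: 19.17
ee_pos: [426.3, -95.4, 86.5]
orientation: [-1.6, -1.705, 0.893]
ft_force: [0.2, 0.3, -0.9]
width: 37.4
```

>>> move_arm(
  motion=[
    [0,0,-1,0,0,0,30],
    [0,0,-2,0,0,0,30],
    [0,0,-2,0,0,0,30],
    [0,0,-2,0,0,0,30],
  ],
)

```text
t: 19.5
ee_pos: [426.2, -95.4, 84.4]
orientation: [-1.6, -1.705, 0.893]
ft_force: [-0.3, -0.9, -1.3]
width: 37.3
```

>>> move_arm(
  motion=[
    [0,0,-1,0,0,0,30],
    [0,0,-1.5,0,0,0,30],
    [0,0,-1.5,0,0,0,30],
    [0,0,-1.5,0,0,0,30],
  ],
)

```text
t: 19.83
ee_pos: [426.2, -95.3, 82.9]
orientation: [-1.6, -1.705, 0.893]
ft_force: [-0.6, -0.2, -1.6]
width: 37.6
```

>>> move_arm(
  motion=[
    [0,0,-1,0,0,0,30],
    [0,0,-1.5,0,0,0,30],
    [0,0,-1.5,0,0,0,30],
    [0,0,-1.5,0,0,0,30],
  ],
)

```text
t: 20.17
ee_pos: [426.2, -95.3, 81.4]
orientation: [-1.6, -1.705, 0.893]
ft_force: [0.4, -0.6, -1.1]
width: 37.6
```

>>> move_arm(
  motion=[
    [0,0,-1,0,0,0,30],
    [0,0,-1.5,0,0,0,30],
    [0,0,-1.5,0,0,0,30],
    [0,0,-1.5,0,0,0,30],
  ],
)

```text
t: 20.5
ee_pos: [426.0, -95.4, 81.0]
orientation: [-1.599, -1.704, 0.894]
ft_force: [-0.4, -0.2, 6.0]
width: 37.1
```

The foot touched down at 81 mm (6 N). Release and back off along the tool axis.

>>> move_arm(
  motion=[
    [0,0,0,0,0,0,45],
    [0,0,0,0,0,0,55],
    [0,0,0,0,0,0,65],
    [0,0,0,0,0,0,65],
    [0,0,0,0,0,0,65],
  ],
)

```text
t: 20.92
ee_pos: [426.2, -95.3, 79.8]
orientation: [-1.6, -1.705, 0.893]
ft_force: [-0.1, 1.1, 0.3]
width: 64.0
```

>>> move_arm(
  motion=[
    [8,0.5,6,0,0,0,70],
    [24,2,17,0,0,0,70],
    [49,3,34,0,0,0,70],
    [74,5,51,0,0,0,70],
    [98,7,80,0,0,0,70],
  ],
)

```text
t: 21.33
ee_pos: [524.8, -88.0, 159.7]
orientation: [-1.598, -1.703, 0.894]
ft_force: [0.6, 1.3, -0.9]
width: 70.0
```

>>> move_arm(
  motion=[
    [0,0,40,0,0,0,70],
    [0,0,60,0,0,0,70],
    [0,0,60,0,0,0,70],
  ],
)

```text
t: 21.58
ee_pos: [527.0, -88.4, 224.7]
orientation: [-1.606, -1.711, 0.889]
ft_force: [-0.1, -0.7, 0.6]
width: 69.9
```

```bash
python3 - <<'E'
from h import *
st()
im=shot('wrist');save(im,'w8.png',s=1.2)
marks(im,(('finial1',84),('finial1',19)))
im=shot('scene')
marks(im,(('finial1',84),('finial1',19)))
for d in recognise(im,'finial1'):print(d)
im=shot('top')
marks(im,(('finial1',19),))
E
```

```text
t 21.58 tcp [526.959 -88.418 224.664] jaw 93.8 z [-0.813 -0.058 -0.58 ] F [-0.098 -0.664  0.606] w 69.9 q [-0.11  0.79  1.3  -0.16  2.   -1.73]
finial1 0.93 [223.5 249.3] [427.286 -95.37   84.   ]
finial1 0.93 [223.5 249.3] [385.535 -98.415  19.   ]
finial1 0.73 [187.1 205.3] [430.381 -97.952  84.   ]
finial1 0.66 [212.  215.2] [ 544.35  -193.856   84.   ]
finial1 0.65 [157.5 250.8] [501.078 159.944  84.   ]
finial1 0.73 [187.1 205.3] [388.488 -47.255  19.   ]
finial1 0.66 [212.  215.2] [ 508.299 -148.074   19.   ]
finial1 0.65 [157.5 250.8] [462.809 223.858  19.   ]
{'bbox': [207.9, 189.7, 7.2, 33.0], 'p': 0.57}
{'bbox': [218.1, 207.7, 74.7, 53.3], 'p': 0.19}
finial1 0.88 [221.5 149. ] [509.834 431.084  19.   ]
finial1 0.84 [238.8 205.2] [442.978 229.869  19.   ]
```

View pics/w8.png

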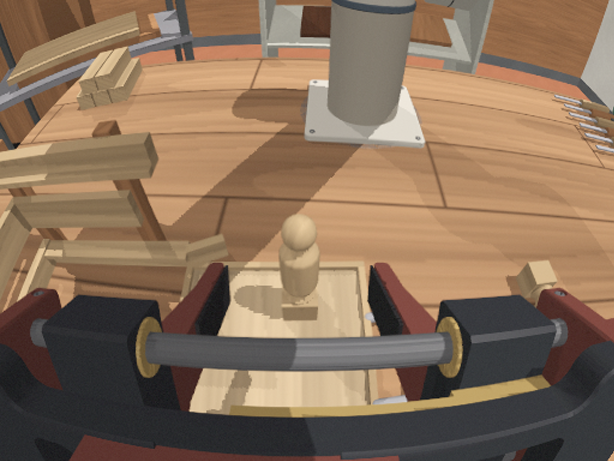

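A stands alone on the tray at (428,-95); in the picture it is at (298,270). Now un-flip on the way to B.

>>> move_arm(
  motion=[
    [0,10,0,-0.098,-0.007,-0.068,72],
    [0,22,0,-0.196,-0.014,-0.136,72],
    [0,36,0,-0.294,-0.02,-0.204,72],
    [0,50,0,-0.392,-0.027,-0.272,72],
    [0,62,0,-0.49,-0.034,-0.342,72],
  ],
)

```text
t: 22.45
ee_pos: [524.0, -25.5, 219.5]
orientation: [-2.158, -1.222, 1.168]
ft_force: [0.4, -0.1, 0.3]
width: 71.8
```

>>> move_arm(
  motion=[
    [-2,12,0,-0.098,-0.007,-0.068,72],
    [-5,24,0,-0.196,-0.014,-0.136,72],
    [-8,36,0,-0.294,-0.02,-0.204,72],
    [-12,50,0,-0.392,-0.027,-0.272,72],
    [-15,62,0,-0.49,-0.034,-0.342,72],
  ],
)

```text
t: 22.87
ee_pos: [508.8, 36.4, 219.5]
orientation: [-2.61, -0.574, 1.382]
ft_force: [0.3, -0.1, -0.4]
width: 71.9
```

>>> move_arm(
  motion=[
    [-2,12,0,-0.098,-0.007,-0.068,72],
    [-5,24,0,-0.196,-0.014,-0.136,72],
    [-8,36,0,-0.294,-0.02,-0.204,72],
    [-12,50,0,-0.392,-0.027,-0.272,72],
    [-15,62,0,-0.49,-0.034,-0.342,72],
  ],
)

```text
t: 23.28
ee_pos: [493.8, 98.4, 219.5]
orientation: [2.654, -0.221, -1.377]
ft_force: [0.1, 0.3, -0.6]
width: 72.2
```

>>> move_arm(
  motion=[
    [-2,12,0,-0.098,-0.007,-0.068,72],
    [-5,24,0,-0.196,-0.014,-0.136,72],
    [-8,36,0,-0.294,-0.02,-0.204,72],
    [-12,50,0,-0.392,-0.027,-0.272,72],
    [-15,62,0,-0.49,-0.034,-0.342,72],
  ],
)

```text
t: 23.7
ee_pos: [478.8, 160.4, 219.5]
orientation: [2.292, -0.922, -1.164]
ft_force: [-0.4, -0.0, 0.4]
width: 71.8
```

>>> move_arm(
  motion=[
    [-2,12,0,-0.098,-0.007,-0.068,72],
    [-5,24,0,-0.196,-0.014,-0.136,72],
    [-8,36,0,-0.294,-0.02,-0.204,72],
    [-12,50,0,-0.392,-0.027,-0.272,72],
    [-15,62,0,-0.49,-0.034,-0.342,72],
  ],
)

```text
t: 24.12
ee_pos: [463.8, 222.4, 219.5]
orientation: [1.809, -1.47, -0.893]
ft_force: [-0.1, -0.5, -0.6]
width: 72.5
```

```bash
python3 - <<'E'
from h import *
st();go(Rpick(8),[455,228,180])
im=shot('wrist');save(im,'w9.png',s=1.2)
marks(im,(('finial1',19),))
E
```

```text
t 24.12 tcp [463.81  222.37  219.476] jaw -81.54 z [-0.821 -0.057 -0.569] F [-0.074 -0.508 -0.56 ] w 72.5 q [0.31 0.76 1.37 0.21 1.95 1.65]
turn [-0.06  -0.363 -0.028] shift [ -8.81    5.63  -39.476]
finial1 0.89 [158.3 499.7] [ 352.524 -222.076   19.   ]
finial1 0.56 [ 27.7 263.1] [447.855 228.917  19.   ]
```

>>> move_arm(
  motion=[
    [-3,1,-25,-0.015,-0.09,-0.007,72],
    [-6,3,-50,-0.03,-0.18,-0.014,72],
    [-9,5,-75,-0.045,-0.27,-0.021,72],
    [-13,7,-100,-0.06,-0.363,-0.028,72],
    [-16,7,-120,-0.06,-0.363,-0.028,72],
  ],
)

```text
t: 24.63
ee_pos: [447.2, 228.4, 100.0]
orientation: [1.998, -1.718, -0.541]
ft_force: [-0.1, -0.1, 0.1]
width: 71.9
```

>>> move_arm(
  motion=[
    [0,0,0,0,0,0,72],
    [0,0,0,0,0,0,72],
  ],
)

```text
t: 24.8
ee_pos: [447.8, 227.9, 99.7]
orientation: [1.99, -1.716, -0.547]
ft_force: [0.4, 0.3, 0.8]
width: 72.2
```

```bash
python3 - <<'E'
from h import *
log()
im=shot('wrist');save(im,'w9.png',s=1.2)
marks(im,(('finial1',19),))
go(Rpick(8),[445,229,10])
E
```

```text
t 24.8 tcp [447.815 227.943  99.711] jaw -81.6 z [-0.569 -0.08  -0.818] F [0.4   0.297 0.839] w 72.2 q [0.37 0.71 1.6  0.13 1.43 1.73]
finial1 0.58 [142.1 247.1] [450.566 229.973  19.   ]
turn [-0.005  0.001 -0.005] shift [ -4.366   0.558 -90.539]
```

View pics/w9.png

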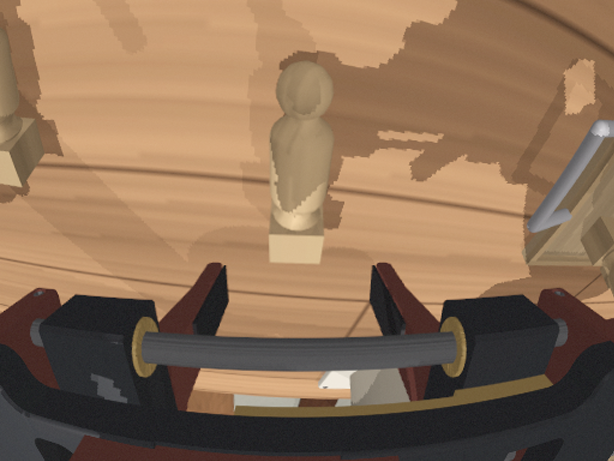

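```bash
python3 - <<'E'
from h import *
im=shot('wrist')
f=lambda c,r,z:at(im,r/1.2,c/1.2,z)
print(f(304,90,19),f(300,168,19),f(296,236,38),f(269,236,38),f(324,236,38))
E
```

```text
[509.752 234.661  19.   ] [454.087 228.553  19.   ] [408.775 224.554  38.   ] [405.924 243.111  38.   ] [411.694 205.35   38.   ]
```

>>> move_arm(
  motion=[
    [0,0,-35,0,0,-0.01,72],
    [1,0,-65,0,0,-0.02,72],
    [2,0,-82,0,0,-0.025,72],
    [2,0,-89,0,0,-0.025,72],
    [2,0,-89,0,0,-0.025,72],
  ],
)

```text
t: 25.37
ee_pos: [450.2, 228.2, 10.1]
orientation: [1.97, -1.746, -0.555]
ft_force: [-0.5, 0.4, -0.6]
width: 72.0
```

>>> move_arm(
  motion=[
    [0,0,0,0,0,0,50],
    [0,0,0,0,0,0,30],
    [0,0,0,0,0,0,30],
    [0,0,0,0,0,0,30],
    [0,0,0,0,0,0,30],
  ],
)

```text
t: 25.78
ee_pos: [450.7, 228.9, 11.7]
orientation: [1.972, -1.748, -0.553]
ft_force: [-0.1, -0.2, -0.6]
width: 42.3
```

>>> move_arm(
  motion=[
    [0,0,0,0,0,0,30],
    [0,0,0,0,0,0,30],
    [0,0,0,0,0,0,30],
    [0,0,0,0,0,0,30],
  ],
)

```text
t: 26.12
ee_pos: [450.6, 228.8, 11.5]
orientation: [1.971, -1.747, -0.553]
ft_force: [0.7, 0.2, 5.5]
width: 37.2
```

```bash
python3 -c "from h import *
log()"
```

```text
t 26.12 tcp [450.582 228.795  11.492] jaw -83.17 z [-0.569 -0.065 -0.82 ] F [0.695 0.189 5.466] w 37.2 q [0.36 0.84 1.6  0.15 1.3  1.73]
```

>>> move_arm(
  motion=[
    [0,0,20,0,0,0,30],
    [0,0,60,0,0,0,30],
    [0,0,100,0,0,0,30],
    [0,0,140,0,0,0,30],
    [0,0,180,0,0,0,30],
  ],
)

```text
t: 26.53
ee_pos: [449.7, 228.5, 192.2]
orientation: [1.97, -1.746, -0.554]
ft_force: [1.2, -0.8, -1.6]
width: 37.3
```

>>> move_arm(
  motion=[
    [2,-10,20,0.068,0.008,0.098,30],
    [4,-22,40,0.136,0.016,0.197,30],
    [6,-36,50,0.205,0.023,0.295,30],
    [8,-50,60,0.273,0.031,0.394,30],
    [10,-64,60,0.341,0.039,0.492,30],
  ],
)

```text
t: 26.95
ee_pos: [461.0, 164.3, 252.5]
orientation: [2.498, -1.122, -0.736]
ft_force: [-0.5, -1.0, -2.0]
width: 37.6
```

>>> move_arm(
  motion=[
    [2,-12,0,0.068,0.008,0.098,30],
    [4,-24,0,0.136,0.016,0.197,30],
    [6,-36,0,0.205,0.023,0.295,30],
    [8,-50,0,0.273,0.031,0.394,30],
    [10,-64,0,0.341,0.039,0.492,30],
  ],
)

```text
t: 27.37
ee_pos: [470.0, 100.1, 250.5]
orientation: [2.848, -0.35, -0.877]
ft_force: [0.3, 0.9, -1.3]
width: 37.7
```

>>> move_arm(
  motion=[
    [2,-12,0,0.068,0.008,0.098,30],
    [4,-24,0,0.136,0.016,0.197,30],
    [6,-36,0,0.205,0.023,0.295,30],
    [8,-50,0,0.273,0.031,0.394,30],
    [10,-64,0,0.341,0.039,0.492,30],
  ],
)

```text
t: 27.78
ee_pos: [480.0, 36.1, 250.5]
orientation: [-2.915, -0.524, 0.929]
ft_force: [-0.1, -0.6, -1.6]
width: 37.6
```

>>> move_arm(
  motion=[
    [2,-12,0,0.068,0.008,0.098,30],
    [4,-24,0,0.136,0.016,0.197,30],
    [6,-36,0,0.205,0.023,0.295,30],
    [8,-50,0,0.273,0.031,0.394,30],
    [10,-64,0,0.341,0.039,0.492,30],
  ],
)

```text
t: 28.2
ee_pos: [490.0, -27.9, 250.4]
orientation: [-2.495, -1.292, 0.825]
ft_force: [-0.6, -0.2, -0.8]
width: 37.6
```

>>> move_arm(
  motion=[
    [2,-12,0,0.068,0.008,0.098,30],
    [4,-24,0,0.136,0.016,0.197,30],
    [6,-36,0,0.205,0.023,0.295,30],
    [8,-50,0,0.273,0.031,0.394,30],
    [10,-64,0,0.341,0.039,0.492,30],
  ],
)

```text
t: 28.62
ee_pos: [500.1, -91.8, 250.4]
orientation: [-1.916, -1.886, 0.666]
ft_force: [-0.4, 0.3, -1.0]
width: 37.9
```

```bash
python3 -c "from h import *
log();go(Rplace(4),[491,-92,130])
im=shot('top');marks(im,(('finial1',84),('tray_handle',30),('finial1',19)))
save(im,'t2.png',(80,150,360,300),2.5)"
```

```text
t 28.62 tcp [500.052 -91.836 250.42 ] jaw 90.43 z [-0.569 -0.065 -0.82 ] F [-0.359  0.31  -0.97 ] w 37.9 q [-0.12  0.53  1.52 -0.14  1.68 -1.65]
turn [0.059 0.357 0.049] shift [  -9.052   -0.164 -120.42 ]
finial1 0.69 [223.3 148. ] [504.067 416.867  84.   ]
tray_handle 0.76 [224.2 256.5] [490.941  44.401  30.   ]
finial1 0.69 [223.3 148. ] [503.46  434.736  19.   ]
```

>>> move_arm(
  motion=[
    [-2,0,0,0.015,0.089,0.012,30],
    [-4,0,-15,0.03,0.178,0.024,30],
    [-6,0,-40,0.045,0.267,0.036,30],
    [-8,0,-70,0.059,0.357,0.049,30],
    [-9,0,-100,0.059,0.357,0.049,30],
  ],
)

```text
t: 29.23
ee_pos: [490.9, -90.2, 147.7]
orientation: [-1.597, -1.701, 0.898]
ft_force: [-0.6, 0.6, -2.4]
width: 37.4
```

>>> move_arm(
  motion=[
    [0,0,-20,0,0,0,30],
    [0,0,-40,0,0,0,30],
    [0,0,-53,0,0,0,30],
    [0,0,-58,0,0,0,30],
    [0,0,-58,0,0,0,30],
  ],
)

```text
t: 29.65
ee_pos: [490.8, -90.8, 92.2]
orientation: [-1.6, -1.705, 0.895]
ft_force: [-0.3, -0.2, -0.5]
width: 37.5
```

```bash
python3 -c "from h import *
log();go(Rplace(4),[491,-92,85])"
```

```text
t 29.65 tcp [490.8   -90.782  92.212] jaw 93.81 z [-0.818 -0.058 -0.573] F [-0.311 -0.165 -0.517] w 37.5 q [-0.11  0.91  1.41 -0.15  1.77 -1.7 ]
turn [ 0.006 -0.001  0.003] shift [ 0.2   -1.218 -7.212]
```

>>> move_arm(
  motion=[
    [0,0,-2,0,0,0,30],
    [0,0,-4,0,0,0,30],
    [0,0,-6,0,0,0,30],
    [0,0,-7,0,0,0,30],
    [0,0,-7.5,0,0,0,30],
  ],
)

```text
t: 30.07
ee_pos: [491.5, -91.4, 85.8]
orientation: [-1.601, -1.706, 0.892]
ft_force: [0.4, -0.2, -0.8]
width: 37.8
```

>>> move_arm(
  motion=[
    [0,0,-1,0,0,0,30],
    [0,0,-1.5,0,0,0,30],
    [0,0,-1.5,0,0,0,30],
    [0,0,-1.5,0,0,0,30],
  ],
)

```text
t: 30.4
ee_pos: [491.5, -91.4, 84.8]
orientation: [-1.601, -1.706, 0.893]
ft_force: [0.3, 0.3, 5.6]
width: 37.5
```

>>> move_arm(
  motion=[
    [0,0,-1,0,0,0,30],
    [0,0,-1.5,0,0,0,30],
    [0,0,-1.5,0,0,0,30],
    [0,0,-1.5,0,0,0,30],
  ],
)

```text
t: 30.73
ee_pos: [491.5, -91.5, 84.7]
orientation: [-1.6, -1.705, 0.894]
ft_force: [1.3, -0.1, 12.0]
width: 37.3
```

Contact at 84.8 mm (12 N). Release and back off.

>>> move_arm(
  motion=[
    [0,0,1,0,0,0,45],
    [0,0,1,0,0,0,55],
    [0,0,1,0,0,0,65],
    [0,0,1,0,0,0,65],
    [0,0,1,0,0,0,65],
  ],
)

```text
t: 31.15
ee_pos: [491.1, -91.3, 83.1]
orientation: [-1.6, -1.706, 0.893]
ft_force: [0.3, 0.5, 0.2]
width: 63.9
```

>>> move_arm(
  motion=[
    [8,0.5,6,0,0,0,70],
    [24,2,17,0,0,0,70],
    [49,3,34,0,0,0,70],
    [74,5,51,0,0,0,70],
    [98,7,80,0,0,0,70],
  ],
)

```text
t: 31.57
ee_pos: [589.6, -84.1, 162.9]
orientation: [-1.598, -1.704, 0.894]
ft_force: [0.8, -0.4, 0.2]
width: 69.9
```

>>> move_arm(
  motion=[
    [0,10,40,0,0,0,70],
    [0,20,60,0,0,0,70],
    [0,20,60,0,0,0,70],
  ],
)

```text
t: 31.82
ee_pos: [592.0, -62.9, 228.6]
orientation: [-1.605, -1.713, 0.888]
ft_force: [-0.8, 0.4, 0.1]
width: 70.1
```

```bash
python3 - <<'E'
from h import *
st()
im=shot('wrist');save(im,'w10.png',s=1.2)
marks(im,(('finial1',84),))
im=shot('scene')
marks(im,(('finial1',84),('finial1',19)))
for d in recognise(im,'finial1'):print(d)
E
```

```text
t 31.82 tcp [591.967 -62.886 228.598] jaw 93.89 z [-0.812 -0.059 -0.581] F [-0.753  0.44   0.131] w 70.1 q [-0.07  0.87  1.11 -0.13  2.1  -1.71]
finial1 0.79 [230.8 228. ] [501.884 -94.335  84.   ]
finial1 0.57 [184.1 232.5] [430.047 -96.28   84.   ]
finial1 0.58 [185.6 209.1] [439.207 -82.598  84.   ]
finial1 0.57 [191.6 221.2] [502.942 -86.903  84.   ]
finial1 0.58 [185.6 209.1] [397.767 -31.114  19.   ]
finial1 0.57 [191.6 221.2] [464.769 -35.64   19.   ]
{'bbox': [221.7, 193.3, 12.3, 33.5], 'p': 0.68}
{'bbox': [207.3, 189.9, 10.3, 33.5], 'p': 0.51}
```

View pics/w10.png

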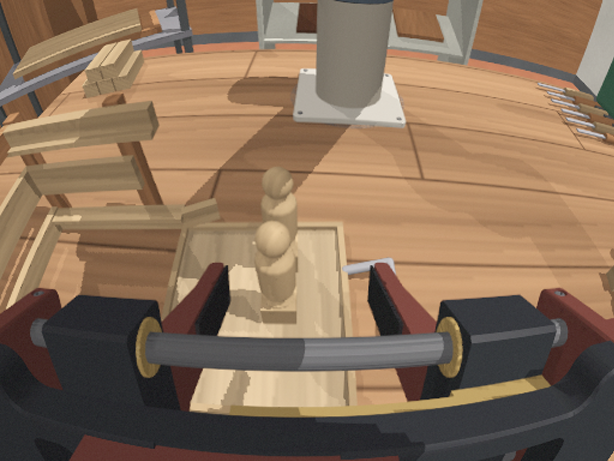

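Two are standing: A at about (430,-96) and B at (502,-92). On to C.

>>> move_arm(
  motion=[
    [0,14,0,-0.098,-0.007,-0.068,72],
    [0,30,0,-0.196,-0.014,-0.136,72],
    [0,48,0,-0.294,-0.02,-0.204,72],
    [0,66,0,-0.392,-0.027,-0.272,72],
    [0,85,0,-0.49,-0.034,-0.342,72],
  ],
)

```text
t: 32.53
ee_pos: [588.7, 20.9, 222.2]
orientation: [-2.158, -1.221, 1.17]
ft_force: [0.3, -0.2, 0.3]
width: 72.1
```

>>> move_arm(
  motion=[
    [-4,17,0,-0.098,-0.007,-0.068,72],
    [-8,34,0,-0.196,-0.014,-0.136,72],
    [-12,51,0,-0.294,-0.02,-0.204,72],
    [-16,68,0,-0.392,-0.027,-0.272,72],
    [-20,90,0,-0.49,-0.034,-0.342,72],
  ],
)

```text
t: 32.95
ee_pos: [568.6, 110.4, 222.2]
orientation: [-2.61, -0.572, 1.385]
ft_force: [-0.8, 1.1, -1.5]
width: 72.4
```

>>> move_arm(
  motion=[
    [-4,17,0,-0.098,-0.007,-0.068,72],
    [-8,34,0,-0.196,-0.014,-0.136,72],
    [-12,51,0,-0.294,-0.02,-0.204,72],
    [-16,68,0,-0.392,-0.027,-0.272,72],
    [-20,90,0,-0.49,-0.034,-0.342,72],
  ],
)

```text
t: 33.37
ee_pos: [548.7, 200.4, 222.2]
orientation: [2.651, -0.222, -1.38]
ft_force: [0.4, -0.2, -0.1]
width: 71.8
```

>>> move_arm(
  motion=[
    [-4,17,0,-0.098,-0.007,-0.068,72],
    [-8,34,0,-0.196,-0.014,-0.136,72],
    [-12,51,0,-0.294,-0.02,-0.204,72],
    [-16,68,0,-0.392,-0.027,-0.272,72],
    [-20,90,0,-0.49,-0.034,-0.342,72],
  ],
)

```text
t: 33.78
ee_pos: [528.8, 290.4, 222.2]
orientation: [2.289, -0.923, -1.166]
ft_force: [0.7, 0.1, 0.6]
width: 72.0
```

>>> move_arm(
  motion=[
    [-4,17,0,-0.098,-0.007,-0.068,72],
    [-8,34,0,-0.196,-0.014,-0.136,72],
    [-12,51,0,-0.294,-0.02,-0.204,72],
    [-16,68,0,-0.392,-0.027,-0.272,72],
    [-20,90,0,-0.49,-0.034,-0.342,72],
  ],
)

```text
t: 34.2
ee_pos: [509.0, 380.3, 222.1]
orientation: [1.806, -1.47, -0.895]
ft_force: [0.6, 0.6, 0.7]
width: 72.0
```

```bash
python3 - <<'E'
from h import *
st();go(Rpick(-2),[505,437,110])
im=shot('wrist');save(im,'w11.png',s=1.2)
marks(im,(('finial1',19),))
im=shot('top');marks(im,(('finial1',19),))
E
```

```text
t 34.2 tcp [508.954 380.336 222.084] jaw -81.65 z [-0.822 -0.057 -0.567] F [0.62  0.576 0.654] w 72.0 q [0.47 0.91 1.06 0.37 2.07 1.85]
turn [-0.091 -0.359 -0.198] shift [  -3.954   56.664 -112.084]
finial1 0.59 [  4.3 209.7] [509.029 440.188  19.   ]
finial1 0.63 [221.  294.1] [498.933 -90.937  19.   ]
finial1 0.42 [241. 298.] [ 427.049 -102.851   19.   ]
```

>>> move_arm(
  motion=[
    [-1,15,-20,-0.023,-0.09,-0.05,72],
    [-2,30,-45,-0.046,-0.18,-0.1,72],
    [-3,45,-70,-0.07,-0.27,-0.15,72],
    [-4,57,-100,-0.091,-0.359,-0.198,72],
    [-4,57,-120,-0.091,-0.359,-0.198,72],
  ],
)

```text
t: 34.82
ee_pos: [504.4, 438.3, 103.3]
orientation: [1.858, -1.906, -0.598]
ft_force: [-0.4, 0.1, 0.1]
width: 72.3
```

>>> move_arm(
  motion=[
    [0,0,0,0,0,0,72],
    [0,0,0,0,0,0,72],
  ],
)

```text
t: 34.98
ee_pos: [504.9, 436.1, 102.6]
orientation: [1.851, -1.9, -0.603]
ft_force: [0.6, -0.5, -0.1]
width: 71.5
```

```bash
python3 - <<'E'
from h import *
log()
im=shot('wrist');save(im,'w11.png',s=1.2)
marks(im,(('finial1',19),))
E
```

```text
t 34.98 tcp [504.868 436.107 102.581] jaw -91.56 z [-0.574  0.018 -0.819] F [ 0.569 -0.523 -0.12 ] w 71.5 q [0.55 0.87 1.24 0.32 1.56 2.05]
finial1 0.75 [138.7 246.2] [508.994 438.192  19.   ]
```

View pics/w11.png

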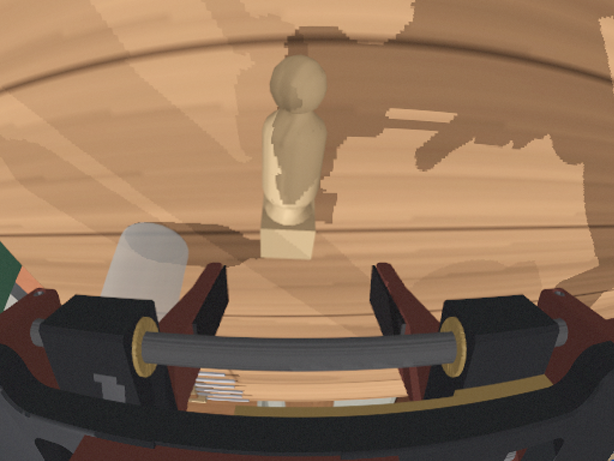

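```bash
python3 - <<'E'
from h import *
im=shot('wrist')
f=lambda c,r,z:at(im,r/1.2,c/1.2,z)
print(f(298,84,19),f(294,162,19),f(263,228,38),f(316,232,38))
E
```

```text
[568.93  435.855  19.   ] [513.194 440.047  19.   ] [470.631 462.891  38.   ] [465.449 426.176  38.   ]
```

>>> move_arm(
  motion=[
    [1,2,-35,0,0,-0.02,72],
    [2,4,-65,0,0,-0.05,72],
    [4,5,-84,0,0,-0.065,72],
    [4,5,-92,0,0,-0.065,72],
    [4,5,-92,0,0,-0.065,72],
  ],
)

```text
t: 35.55
ee_pos: [509.0, 441.7, 10.1]
orientation: [1.795, -1.968, -0.623]
ft_force: [-0.7, -0.8, 0.0]
width: 71.9
```

>>> move_arm(
  motion=[
    [0,0,0,0,0,0,50],
    [0,0,0,0,0,0,30],
    [0,0,0,0,0,0,30],
    [0,0,0,0,0,0,30],
    [0,0,0,0,0,0,30],
  ],
)

```text
t: 35.97
ee_pos: [509.7, 443.0, 12.5]
orientation: [1.799, -1.97, -0.622]
ft_force: [1.1, -2.5, 0.0]
width: 42.0
```

>>> move_arm(
  motion=[
    [0,0,0,0,0,0,30],
    [0,0,0,0,0,0,30],
    [0,0,0,0,0,0,30],
    [0,0,0,0,0,0,30],
  ],
)

```text
t: 36.3
ee_pos: [509.5, 442.8, 12.3]
orientation: [1.798, -1.97, -0.623]
ft_force: [0.4, -1.7, 5.9]
width: 37.4
```

```bash
python3 -c "from h import *
log();R=Ro.from_rotvec(get_obs()['orientation']).as_matrix();print(-R[:,2]*.6)"
```

```text
t 36.3 tcp [509.541 442.809  12.271] jaw -95.32 z [-0.569  0.057 -0.821] F [ 0.417 -1.661  5.906] w 37.4 q [0.54 0.99 1.24 0.35 1.43 2.06]
[ 0.341 -0.034  0.492]
```

>>> move_arm(
  motion=[
    [0,0,20,0,0,0,30],
    [0,0,60,0,0,0,30],
    [0,0,100,0,0,0,30],
    [0,0,140,0,0,0,30],
    [0,0,180,0,0,0,30],
  ],
)

```text
t: 36.72
ee_pos: [508.8, 442.5, 192.5]
orientation: [1.796, -1.969, -0.622]
ft_force: [-0.1, 0.1, -1.2]
width: 37.3
```

>>> move_arm(
  motion=[
    [5,-14,20,0.068,-0.007,0.098,30],
    [10,-34,40,0.136,-0.014,0.197,30],
    [14,-56,50,0.205,-0.02,0.295,30],
    [18,-80,60,0.273,-0.027,0.394,30],
    [20,-106,60,0.341,-0.034,0.492,30],
  ],
)

```text
t: 37.13
ee_pos: [530.1, 336.5, 253.2]
orientation: [2.405, -1.402, -0.791]
ft_force: [-0.6, 0.0, -1.5]
width: 37.5
```

>>> move_arm(
  motion=[
    [4,-21,0,0.068,-0.007,0.098,30],
    [8,-42,0,0.136,-0.014,0.197,30],
    [12,-63,0,0.205,-0.02,0.295,30],
    [16,-84,0,0.273,-0.027,0.394,30],
    [20,-106,0,0.341,-0.034,0.492,30],
  ],
)

```text
t: 37.55
ee_pos: [549.2, 229.8, 250.9]
orientation: [2.849, -0.663, -0.911]
ft_force: [-0.4, 1.1, -1.2]
width: 37.4
```

>>> move_arm(
  motion=[
    [2,-21,0,0.068,-0.007,0.098,30],
    [4,-42,0,0.136,-0.014,0.197,30],
    [6,-63,0,0.205,-0.02,0.295,30],
    [8,-84,0,0.273,-0.027,0.394,30],
    [10,-106,0,0.341,-0.034,0.492,30],
  ],
)

```text
t: 37.97
ee_pos: [559.1, 123.8, 250.9]
orientation: [-2.897, -0.206, 0.898]
ft_force: [0.1, -0.0, -0.5]
width: 37.8
```

>>> move_arm(
  motion=[
    [2,-21,0,0.068,-0.007,0.098,30],
    [4,-42,0,0.136,-0.014,0.197,30],
    [6,-63,0,0.205,-0.02,0.295,30],
    [8,-84,0,0.273,-0.027,0.394,30],
    [10,-106,0,0.341,-0.034,0.492,30],
  ],
)

```text
t: 38.38
ee_pos: [569.1, 17.9, 250.9]
orientation: [-2.575, -1.002, 0.773]
ft_force: [-0.1, -0.1, -1.6]
width: 37.9
```

>>> move_arm(
  motion=[
    [0,-20,0,0.068,-0.007,0.098,30],
    [0,-40,0,0.136,-0.014,0.197,30],
    [0,-58,0,0.205,-0.02,0.295,30],
    [0,-74,0,0.273,-0.027,0.394,30],
    [0,-86,0,0.341,-0.034,0.492,30],
  ],
)

```text
t: 38.8
ee_pos: [569.1, -68.6, 250.8]
orientation: [-2.08, -1.649, 0.598]
ft_force: [0.9, 0.3, -1.5]
width: 37.6
```

```bash
python3 -c "from h import *
log();go(Rplace(4),[556,-87,130])"
```

```text
t 38.8 tcp [569.057 -68.641 250.839] jaw 78.12 z [-0.569  0.057 -0.821] F [ 0.871  0.307 -1.459] w 37.6 q [-0.13  0.63  1.34 -0.02  1.78 -1.47]
turn [0.098 0.35  0.261] shift [ -13.057  -18.359 -120.839]
```

>>> move_arm(
  motion=[
    [-2,-4,0,0.024,0.087,0.065,30],
    [-5,-8,-15,0.049,0.175,0.13,30],
    [-8,-12,-40,0.074,0.262,0.195,30],
    [-11,-16,-70,0.098,0.35,0.261,30],
    [-13,-18,-100,0.098,0.35,0.261,30],
  ],
)

```text
t: 39.22
ee_pos: [555.6, -84.6, 147.4]
orientation: [-1.59, -1.707, 0.896]
ft_force: [-0.2, 0.7, -1.6]
width: 37.7
```

>>> move_arm(
  motion=[
    [0,0,-20,0,0,0,30],
    [0,0,-40,0,0,0,30],
    [0,0,-50,0,0,0,30],
    [0,0,-55,0,0,0,30],
    [0,0,-55,0,0,0,30],
  ],
)

```text
t: 39.63
ee_pos: [556.2, -85.4, 96.2]
orientation: [-1.599, -1.706, 0.892]
ft_force: [0.7, 0.0, -1.8]
width: 37.6
```

```bash
python3 -c "from h import *
log();go(Rplace(4),[556,-87,85])"
```

```text
t 39.63 tcp [556.178 -85.363  96.236] jaw 93.82 z [-0.817 -0.057 -0.574] F [ 0.66   0.016 -1.771] w 37.6 q [-0.1   0.98  1.23 -0.14  1.88 -1.71]
turn [0.004 0.001 0.003] shift [ -0.178  -1.637 -11.236]
```

>>> move_arm(
  motion=[
    [0,0,-3,0,0,0,30],
    [0,0,-6,0,0,0,30],
    [0,0,-8,0,0,0,30],
    [0,0,-9,0,0,0,30],
    [0,0,-9.5,0,0,0,30],
  ],
)

```text
t: 40.05
ee_pos: [556.4, -85.3, 87.3]
orientation: [-1.6, -1.707, 0.892]
ft_force: [0.4, -0.4, -1.1]
width: 37.6
```

>>> move_arm(
  motion=[
    [0,0,-1,0,0,0,30],
    [0,0,-1.5,0,0,0,30],
    [0,0,-1.5,0,0,0,30],
    [0,0,-1.5,0,0,0,30],
  ],
)

```text
t: 40.38
ee_pos: [556.2, -85.3, 85.4]
orientation: [-1.599, -1.707, 0.892]
ft_force: [0.2, 0.5, -0.1]
width: 37.7
```

>>> move_arm(
  motion=[
    [0,0,-1,0,0,0,30],
    [0,0,-1.5,0,0,0,30],
    [0,0,-1.5,0,0,0,30],
    [0,0,-1.5,0,0,0,30],
  ],
)

```text
t: 40.72
ee_pos: [556.3, -85.3, 84.2]
orientation: [-1.599, -1.707, 0.892]
ft_force: [0.2, 0.9, 0.6]
width: 37.7
```

>>> move_arm(
  motion=[
    [0,0,-1,0,0,0,30],
    [0,0,-1.5,0,0,0,30],
    [0,0,-1.5,0,0,0,30],
    [0,0,-1.5,0,0,0,30],
  ],
)

```text
t: 41.05
ee_pos: [556.5, -85.3, 84.1]
orientation: [-1.599, -1.706, 0.893]
ft_force: [1.2, 0.5, 8.7]
width: 37.9
```

>>> move_arm(
  motion=[
    [0,0,-0.5,0,0,0,30],
    [0,0,-1,0,0,0,30],
    [0,0,-1,0,0,0,30],
    [0,0,-1,0,0,0,30],
  ],
)

```text
t: 41.38
ee_pos: [556.5, -85.2, 84.0]
orientation: [-1.599, -1.705, 0.893]
ft_force: [1.3, 1.3, 12.9]
width: 37.6
```

Firm contact (13 N). Release, back off, then straighten the tool well away from the finials.

>>> move_arm(
  motion=[
    [0,0,1,0,0,0,45],
    [0,0,1,0,0,0,55],
    [0,0,1,0,0,0,65],
    [0,0,1,0,0,0,65],
    [0,0,1,0,0,0,65],
  ],
)

```text
t: 41.8
ee_pos: [556.0, -85.4, 82.0]
orientation: [-1.599, -1.706, 0.892]
ft_force: [-0.3, -0.0, -0.6]
width: 63.9
```

>>> move_arm(
  motion=[
    [8,0.5,6,0,0,0,70],
    [24,2,17,0,0,0,70],
    [49,3,34,0,0,0,70],
    [74,5,51,0,0,0,70],
    [98,7,80,0,0,0,70],
  ],
)

```text
t: 42.22
ee_pos: [654.5, -78.2, 161.6]
orientation: [-1.597, -1.704, 0.894]
ft_force: [0.4, -0.1, -1.1]
width: 70.2
```

>>> move_arm(
  motion=[
    [0,15,40,0,0,0,70],
    [0,40,80,0,0,0,70],
    [0,70,120,0,0,0,70],
    [0,100,150,0,0,0,70],
    [0,120,150,0,0,0,70],
  ],
)

```text
t: 42.63
ee_pos: [655.5, 42.3, 318.2]
orientation: [-1.604, -1.711, 0.887]
ft_force: [-0.3, 0.3, 0.5]
width: 70.6
```

```bash
python3 - <<'E'
from h import *
st()
go(Rplace(4,0),[490,40,250])
im=shot('scene');save(im,'s3.png',(120,110,330,260),3)
marks(im,(('finial1',84),))
E
```

```text
t 42.63 tcp [655.463  42.313 318.235] jaw 93.79 z [-0.813 -0.056 -0.58 ] F [-0.345  0.317  0.466] w 70.6 q [ 0.05  0.91  0.83 -0.02  2.35 -1.59]
turn [ 0.069 -0.95   0.005] shift [-165.463   -2.313  -68.235]
finial1 0.7 [187.4 206.8] [436.871 -96.289  84.   ]
finial1 0.7 [192.3 222. ] [508.057 -88.661  84.   ]
```

View pics/s3.png

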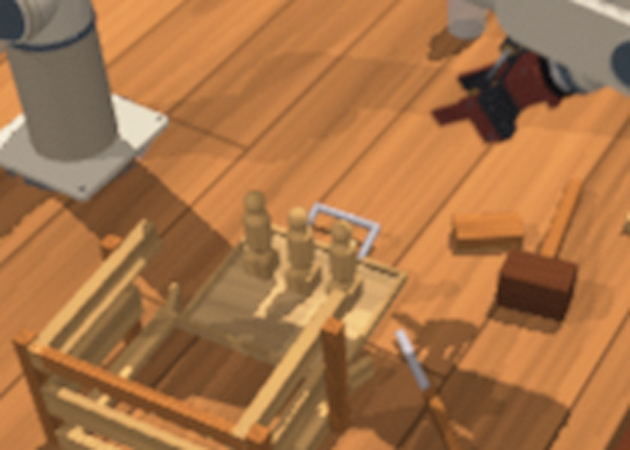

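All three stand upright and apart at (258,232), (298,250) and (342,256); the block is at (487,232). Now straighten the tool and go over the handle.

>>> move_arm(
  motion=[
    [-15,8,0,0.008,-0.115,0,46],
    [-32,10,0,0.017,-0.23,0,46],
    [-50,10,0,0.026,-0.345,0,46],
    [-68,10,0,0.034,-0.46,0.002,46],
    [-86,10,0,0.042,-0.575,0.003,46],
  ],
)

```text
t: 43.15
ee_pos: [568.0, 51.0, 312.2]
orientation: [-1.951, -2.089, 0.4]
ft_force: [-0.3, 0.9, -0.2]
width: 46.3
```

>>> move_arm(
  motion=[
    [-16,0,-10,0.008,-0.11,0,46],
    [-32,-4,-30,0.016,-0.22,0,46],
    [-48,-8,-50,0.022,-0.3,0.001,46],
    [-64,-12,-70,0.027,-0.375,0.002,46],
    [-79,-13,-90,0.027,-0.375,0.002,46],
  ],
)

```text
t: 43.57
ee_pos: [486.1, 37.5, 222.0]
orientation: [-2.141, -2.297, 0.006]
ft_force: [-0.0, 0.0, -0.0]
width: 46.2
```

>>> move_arm(
  motion=[
    [0,0,0,0,0,0,46],
    [0,0,0,0,0,0,46],
  ],
)

```text
t: 43.73
ee_pos: [489.0, 38.2, 222.4]
orientation: [-2.139, -2.294, 0.01]
ft_force: [1.8, -1.0, -0.2]
width: 46.0
```

```bash
python3 - <<'E'
from h import *
st()
im=shot('wrist');save(im,'w12.png',s=1.2)
marks(im,(('tray_handle',30),('finial1',84),('tray',0)))
go(Rplace(4,0),[489,38,110])
E
```

```text
t 43.73 tcp [489.038  38.168 222.389] jaw 94.01 z [-0.008 -0.001 -1.   ] F [ 1.826 -1.043 -0.153] w 46.0 q [ 0.05  0.23  1.92 -0.    1.   -1.59]
tray_handle 0.85 [174.8 249.7] [492.259  39.436  30.   ]
finial1 0.84 [182.6 127.1] [498.125 -95.923  84.   ]
finial1 0.71 [121.9 127.7] [431.482 -94.891  84.   ]
finial1 0.56 [238.5 139.3] [564.248 -84.232  84.   ]
tray 0.9 [166.2 134.6] [ 496.419 -119.715    0.   ]
turn [ 0.001 -0.004 -0.001] shift [  -2.601   -0.72  -113.502]
```

View pics/w12.png

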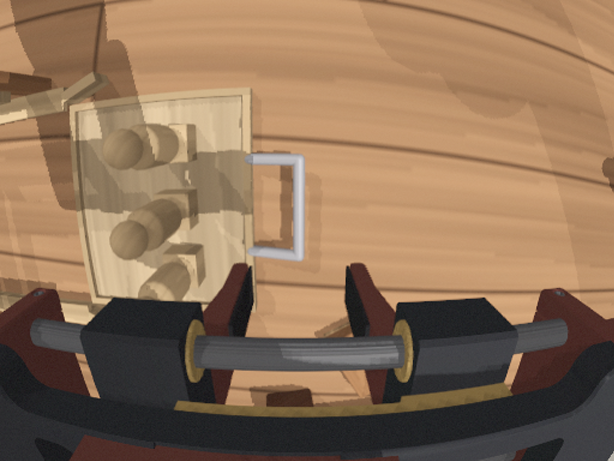

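The view shows three finials standing at (150,145), (155,220) and (175,270), and the handle bar at (298,205), centred between the fingers. Descending on the handle.

>>> move_arm(
  motion=[
    [0,1,-30,0,0,0,40],
    [0,1,-60,0,0,0,40],
    [0,1,-90,0,0,0,40],
    [0,1,-120,0,0,0,40],
    [0,1,-140,0,0,0,40],
  ],
)

```text
t: 44.35
ee_pos: [489.9, 39.7, 80.5]
orientation: [-2.138, -2.295, 0.009]
ft_force: [0.3, 0.5, -0.2]
width: 40.1
```

>>> move_arm(
  motion=[
    [0,0,-20,0,0,0,40],
    [0,0,-40,0,0,0,40],
    [0,0,-55,0,0,0,40],
    [0,0,-64,0,0,0,40],
    [0,0,-64,0,0,0,40],
  ],
)

```text
t: 44.77
ee_pos: [489.4, 39.7, 16.9]
orientation: [-2.138, -2.294, 0.01]
ft_force: [0.1, -0.1, 0.9]
width: 40.1
```

>>> move_arm(
  motion=[
    [0,0,0,0,0,0,30],
    [0,0,0,0,0,0,20],
    [0,0,0,0,0,0,16],
    [0,0,0,0,0,0,14],
    [0,0,0,0,0,0,14],
  ],
)

```text
t: 45.18
ee_pos: [490.0, 39.4, 19.2]
orientation: [-2.139, -2.297, 0.007]
ft_force: [-0.5, -7.0, 3.5]
width: 14.6
```

>>> move_arm(
  motion=[
    [0,0,0,0,0,0,12],
    [0,0,0,0,0,0,5],
    [0,0,0,0,0,0,5],
    [0,0,0,0,0,0,5],
  ],
)

```text
t: 45.52
ee_pos: [490.0, 38.9, 19.2]
orientation: [-2.14, -2.297, 0.007]
ft_force: [-0.3, -7.8, 4.0]
width: 11.1
```

```bash
python3 -c "from h import *
st()
im=shot('top');marks(im,(('finial1',84),('rack',0),('rack_mouth',0)))"
```

```text
t 45.52 tcp [489.996  38.86   19.238] jaw 94.05 z [-0.005 -0.002 -1.   ] F [-0.326 -7.753  3.996] w 11.1 q [ 0.06  0.58  2.02 -0.    0.55 -1.58]
finial1 0.69 [204.  295.5] [558.097 -92.492  84.   ]
finial1 0.56 [222.7 293.1] [493.988 -82.364  84.   ]
finial1 0.54 [223.7 300.1] [ 489.973 -106.334   84.   ]
finial1 0.42 [240.1 298.4] [434.012 -98.831  84.   ]
```

Gripped (11.1 mm). Sliding the tray in gently along the rack axis.

>>> move_arm(
  motion=[
    [0.1,-1,0,0,0,0,5],
    [0.2,-3,0,0,0,0,5],
    [0.4,-6,0,0,0,0,5],
    [0.7,-10,0,0,0,0,5],
    [1,-15,0,0,0,0,5],
  ],
)

```text
t: 46.13
ee_pos: [490.8, 26.0, 19.2]
orientation: [-2.139, -2.295, 0.005]
ft_force: [-0.7, 10.6, 6.2]
width: 10.8
```

>>> move_arm(
  motion=[
    [0.4,-6,0,0,0,0,5],
    [0.8,-12,0,0,0,0,5],
    [1.2,-18,0,0,0,0,5],
    [1.6,-24,0,0,0,0,5],
    [2,-30,0,0,0,0,5],
  ],
)

```text
t: 46.55
ee_pos: [492.8, -4.2, 19.2]
orientation: [-2.14, -2.294, 0.005]
ft_force: [-1.6, 12.2, 7.2]
width: 11.2
```

```bash
python3 -c "from h import *
st()
im=shot('scene');marks(im,(('finial1',84),));[print(d) for d in recognise(im,'finial1')]"
```

```text
t 46.55 tcp [492.764  -4.238  19.229] jaw 94.0 z [-0.005  0.001 -1.   ] F [-1.55  12.15   7.196] w 11.2 q [-0.03  0.58  2.02  0.    0.55 -1.67]
finial1 0.7 [196.  199.3] [ 438.462 -153.015   84.   ]
finial1 0.65 [201.7 214.6] [ 511.096 -148.415   84.   ]
finial1 0.43 [207.  230.4] [ 582.469 -141.098   84.   ]
{'bbox': [229.2, 199.6, 8.5, 15.9], 'p': 0.7}
{'bbox': [202.2, 196.8, 9.9, 31.5], 'p': 0.67}
{'bbox': [216.7, 201.4, 14.6, 25.4], 'p': 0.54}
```

>>> move_arm(
  motion=[
    [0.4,-6,0,0,0,0,5],
    [0.8,-12,0,0,0,0,5],
    [1.2,-18,0,0,0,0,5],
    [1.6,-24,0,0,0,0,5],
    [2,-30,0,0,0,0,5],
  ],
)

```text
t: 47.12
ee_pos: [494.6, -34.2, 19.2]
orientation: [-2.139, -2.294, 0.005]
ft_force: [-0.8, 11.8, 8.0]
width: 11.4
```

>>> move_arm(
  motion=[
    [0.4,-6,0,0,0,0,5],
    [0.8,-12,0,0,0,0,5],
    [1.2,-18,0,0,0,0,5],
    [1.6,-24,0,0,0,0,5],
    [2,-30,0,0,0,0,5],
  ],
)

```text
t: 47.53
ee_pos: [496.4, -64.1, 19.2]
orientation: [-2.139, -2.294, 0.006]
ft_force: [-0.7, 12.3, 8.9]
width: 11.0
```

>>> move_arm(
  motion=[
    [0.4,-6,0,0,0,0,5],
    [0.8,-12,0,0,0,0,5],
    [1.2,-18,0,0,0,0,5],
    [1.6,-24,0,0,0,0,5],
    [2,-30,0,0,0,0,5],
  ],
)

```text
t: 47.95
ee_pos: [498.1, -93.9, 19.2]
orientation: [-2.139, -2.293, 0.006]
ft_force: [-0.7, 13.0, 10.1]
width: 11.3
```

```bash
python3 -c "from h import *
st()
im=shot('scene');marks(im,(('finial1',84),))"
```

```text
t 47.95 tcp [498.14  -93.927  19.207] jaw 93.99 z [-0.007  0.001 -1.   ] F [-0.691 13.043 10.101] w 11.3 q [-0.21  0.59  1.98 -0.    0.57 -1.85]
finial1 0.8 [204.6 188.6] [ 428.758 -214.008   84.   ]
finial1 0.72 [221.1 219.6] [ 585.606 -224.83    84.   ]
finial1 0.59 [216.  205.2] [ 521.839 -231.011   84.   ]
```

>>> move_arm(
  motion=[
    [0.4,-6,0,0,0,0,5],
    [0.8,-12,0,0,0,0,5],
    [1.2,-18,0,0,0,0,5],
    [1.6,-24,0,0,0,0,5],
    [2,-30,0,0,0,0,5],
  ],
)

```text
t: 48.47
ee_pos: [500.0, -123.7, 19.2]
orientation: [-2.138, -2.293, 0.006]
ft_force: [-0.4, 14.2, 11.3]
width: 10.9
```

>>> move_arm(
  motion=[
    [0.4,-6,0,0,0,0,5],
    [0.8,-12,0,0,0,0,5],
    [1.2,-18,0,0,0,0,5],
    [1.5,-23,0,0,0,0,5],
    [1.7,-26,0,0,0,0,5],
  ],
)

```text
t: 48.88
ee_pos: [501.6, -149.8, 19.2]
orientation: [-2.139, -2.292, 0.006]
ft_force: [-0.5, 13.0, 10.9]
width: 11.1
```

>>> move_arm(
  motion=[
    [0.2,-3,0,0,0,0,5],
    [0.4,-6,0,0,0,0,5],
    [0.6,-9,0,0,0,0,5],
    [0.8,-12,0,0,0,0,5],
    [1,-15,0,0,0,0,5],
  ],
)

```text
t: 49.3
ee_pos: [502.4, -164.3, 19.2]
orientation: [-2.138, -2.292, 0.006]
ft_force: [-1.2, 14.6, 11.5]
width: 11.5
```

```bash
python3 -c "from h import *
st()
im=shot('scene');marks(im,(('finial1',84),('rack',0),('tray_handle',30)))"
```

```text
t 49.3 tcp [ 502.405 -164.298   19.197] jaw 93.99 z [-0.008  0.002 -1.   ] F [-1.247 14.606 11.458] w 11.5 q [-0.34  0.61  1.93 -0.    0.6  -1.98]
finial1 0.76 [227.8 195.1] [ 522.395 -299.891   84.   ]
finial1 0.6 [232.8 210.6] [ 587.942 -290.637   84.   ]
finial1 0.58 [219.7 183.4] [ 458.737 -289.223   84.   ]
rack 0.67 [249.1 192.3] [ 527.897 -341.345    0.   ]
rack 0.6 [209.4 297.2] [792.962  51.39    0.   ]
tray_handle 0.81 [214.8 213.7] [ 517.606 -171.741   30.   ]
```

>>> move_arm(
  motion=[
    [0.1,-2,0,0,0,0,5],
    [0.3,-4,0,0,0,0,5],
    [0.4,-6,0,0,0,0,5],
    [0.5,-8,0,0,0,0,5],
    [0.7,-10,0,0,0,0,5],
  ],
)

```text
t: 49.92
ee_pos: [503.0, -174.2, 19.2]
orientation: [-2.138, -2.292, 0.006]
ft_force: [-1.1, 14.5, 12.7]
width: 11.1
```

>>> move_arm(
  motion=[
    [0.1,-1,0,0,0,0,5],
    [0.1,-2,0,0,0,0,5],
    [0.2,-3,0,0,0,0,5],
    [0.3,-4,0,0,0,0,5],
    [0.3,-5,0,0,0,0,5],
  ],
)

```text
t: 50.33
ee_pos: [503.4, -179.1, 19.2]
orientation: [-2.138, -2.292, 0.006]
ft_force: [-0.8, 14.0, 11.7]
width: 11.0
```

>>> move_arm(
  motion=[
    [0.1,-1,0,0,0,0,5],
    [0.1,-2,0,0,0,0,5],
    [0.2,-3,0,0,0,0,5],
    [0.2,-3,0,0,0,0,5],
  ],
)

```text
t: 50.67
ee_pos: [503.5, -182.2, 19.2]
orientation: [-2.138, -2.292, 0.006]
ft_force: [-0.4, 12.2, 12.3]
width: 10.9
```

>>> move_arm(
  motion=[
    [0,-1,0,0,0,0,5],
    [0.1,-2,0,0,0,0,5],
    [0.2,-3,0,0,0,0,5],
    [0.2,-3,0,0,0,0,5],
  ],
)

```text
t: 51.0
ee_pos: [503.7, -185.2, 19.2]
orientation: [-2.138, -2.292, 0.006]
ft_force: [-0.0, 14.2, 11.4]
width: 11.5
```

>>> move_arm(
  motion=[
    [0,-1,0,0,0,0,5],
    [0.1,-2,0,0,0,0,5],
    [0.2,-2.5,0,0,0,0,5],
    [0.2,-2.5,0,0,0,0,5],
  ],
)

```text
t: 51.33
ee_pos: [503.7, -186.0, 19.2]
orientation: [-2.137, -2.29, 0.005]
ft_force: [0.3, 23.6, 13.7]
width: 11.4
```

>>> move_arm(
  motion=[
    [0,-1,0,0,0,0,5],
    [0,-1.5,0,0,0,0,5],
    [0,-1.5,0,0,0,0,5],
    [0,-1.5,0,0,0,0,5],
  ],
)

```text
t: 51.67
ee_pos: [503.6, -186.1, 19.1]
orientation: [-2.137, -2.288, 0.003]
ft_force: [2.1, 33.2, 15.5]
width: 11.3
```

```bash
python3 -c "from h import *
st()
im=shot('scene');save(im,'s4.png',(120,140,330,290),3.5);marks(im,(('finial1',84),('rack',0),('tray_handle',30)))"
```

```text
t 51.67 tcp [ 503.621 -186.058   19.143] jaw 93.92 z [-0.009  0.006 -1.   ] F [ 2.098 33.208 15.498] w 11.3 q [-0.38  0.62  1.91  0.    0.62 -2.02]
finial1 0.74 [242.4 263.3] [ 784.21  -230.887   84.   ]
finial1 0.71 [223.1 176.2] [ 444.891 -317.133   84.   ]
finial1 0.54 [231.9 189.4] [ 515.332 -327.179   84.   ]
finial1 0.48 [238.2 206.1] [ 587.852 -320.584   84.   ]
rack 0.94 [250.4 189.5] [ 522.087 -351.913    0.   ]
tray_handle 0.88 [219.2 210.5] [ 519.58  -198.079   30.   ]
tray_handle 0.48 [247.7 191. ] [ 535.61  -354.957   30.   ]
```

View pics/s4.png

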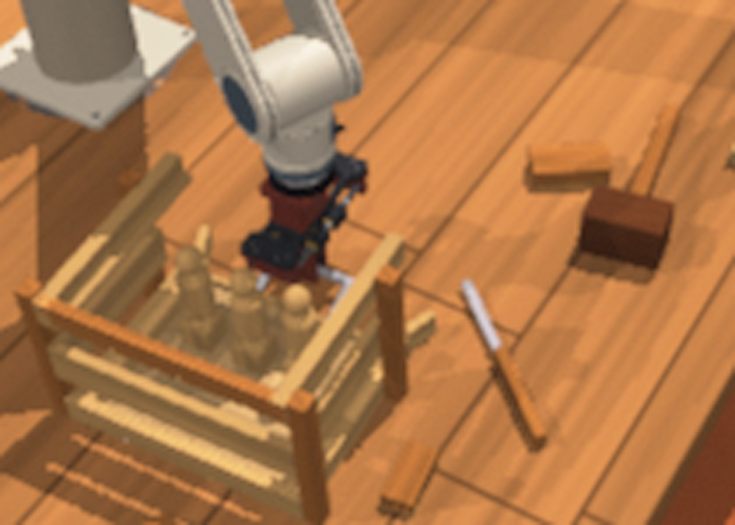

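Home: it stops hard at 33 N, after 44 mm more travel than the start position. All three are standing. I'll relax the push, open and leave upward.

>>> move_arm(
  motion=[
    [0,1.2,0,0,0,0,5],
    [0,2.4,0,0,0,0,5],
    [0,2.4,0,0,0,0,12],
    [0,2.4,0,0,0,0,18],
    [0,2.4,0,0,0,0,24],
  ],
)

```text
t: 52.28
ee_pos: [504.7, -188.5, 18.7]
orientation: [-2.138, -2.296, 0.008]
ft_force: [-0.4, -0.3, -0.5]
width: 21.7
```

>>> move_arm(
  motion=[
    [0,0,0,0,0,0,34],
    [0,0,0,0,0,0,34],
    [0,0,4,0,0,0,34],
    [0,0,20,0,0,0,34],
    [0,0,50,0,0,0,34],
  ],
)

```text
t: 52.7
ee_pos: [502.4, -188.4, 66.6]
orientation: [-2.136, -2.291, 0.011]
ft_force: [0.8, 0.4, -0.1]
width: 33.6
```

>>> move_arm(
  motion=[
    [0,5,35,0,0,0,34],
    [0,20,75,0,0,0,34],
    [0,40,115,0,0,0,34],
    [0,65,155,0,0,0,34],
    [0,90,190,0,0,0,34],
  ],
)

```text
t: 53.12
ee_pos: [504.2, -104.9, 251.8]
orientation: [-2.141, -2.294, 0.007]
ft_force: [1.6, 0.2, -0.1]
width: 34.1
```

>>> move_arm(
  motion=[
    [0,20,20,0,0,0,34],
    [0,40,40,0,0,0,34],
    [0,60,60,0,0,0,34],
    [0,60,60,0,0,0,34],
    [0,60,60,0,0,0,34],
  ],
)

```text
t: 53.53
ee_pos: [504.9, -44.9, 310.5]
orientation: [-2.139, -2.298, 0.006]
ft_force: [-0.6, -0.2, -1.6]
width: 34.0
```

```bash
python3 -c "from h import *
st()
im=shot('wrist');marks(im,(('tray_handle',30),('tray',0),('finial1',84)))
im=shot('top');save(im,'t5.png',(230,110,470,290),3)
marks(im,(('finial1',84),('block_mid',15),('bottle',0),('mallet',0),('gouge',0)))
im=shot('scene');marks(im,(('finial1',84),('tray_handle',30),('rack',0)))"
```

```text
t 53.53 tcp [504.929 -44.867 310.483] jaw 94.13 z [-0.004 -0.001 -1.   ] F [-0.562 -0.2   -1.586] w 34.0 q [-0.11  0.15  1.79 -0.    1.2  -1.75]
tray_handle 0.67 [153.3 159.7] [ 503.155 -183.357   30.   ]
tray 0.72 [151.3  80.5] [ 509.856 -347.024    0.   ]
tray 0.32 [308.1 289.8] [795.394  57.195   0.   ]
finial1 0.87 [159.   67.9] [ 508.517 -318.673   84.   ]
finial1 0.87 [203.   80.4] [ 576.69  -300.527   84.   ]
finial1 0.66 [114.7  66.4] [ 441.602 -319.941   84.   ]
finial1 0.73 [215.2 360.1] [ 514.127 -313.71    84.   ]
finial1 0.71 [195.7 356.7] [ 581.596 -304.553   84.   ]
finial1 0.54 [237.3 364.8] [ 438.043 -326.932   84.   ]
block_mid 0.64 [201.1 422. ] [ 559.396 -555.589   15.   ]
block_mid 0.6 [173.6 234.8] [675.803 119.083  15.   ]
block_mid 0.51 [150.4 366.9] [ 748.894 -363.742   15.   ]
bottle 0.8 [248.4 111.4] [415.611 573.606   0.   ]
mallet 0.96 [139.5 253.6] [801.913  48.167   0.   ]
gouge 0.78 [154.9 315.3] [ 739.197 -177.331    0.   ]
finial1 0.86 [231.8 191.7] [ 522.655 -322.422   84.   ]
finial1 0.77 [225.2 177.5] [ 455.732 -323.121   84.   ]
finial1 0.69 [237.2 205.7] [ 583.833 -317.401   84.   ]
finial1 0.39 [187.1 281.1] [707.106  60.421  84.   ]
tray_handle 0.91 [217.8 212.4] [ 522.09  -187.958   30.   ]
tray_handle 0.62 [225.7 178.1] [ 425.7   -291.487   30.   ]
rack 0.86 [249.  190.7] [ 522.162 -344.072    0.   ]
rack 0.71 [216.2 212.1] [ 499.564 -160.813    0.   ]
rack 0.37 [235.9 207.6] [ 542.727 -257.136    0.   ]
```

```bash
python3 -c "from h import *
im=shot('wrist');marks(im,(('tray_handle',30),('finial1',84)))
im=shot('scene');[print(d) for d in recognise(im,'finial1')]
st();print(close_job())"
```

```text
tray_handle 0.63 [153.8 160.8] [ 502.289 -181.405   30.   ]
finial1 0.66 [204.9  77.1] [ 578.39  -306.734   84.   ]
finial1 0.65 [162.3  64.9] [ 512.061 -324.25    84.   ]
finial1 0.57 [118.9  65.3] [ 446.32 -321.38   84.  ]
{'bbox': [206.1, 233.2, 6.3, 16.2], 'p': 0.76}
{'bbox': [191.6, 231.4, 12.0, 27.5], 'p': 0.67}
{'bbox': [178.2, 225.7, 15.1, 30.5], 'p': 0.51}
{'bbox': [263.3, 243.9, 24.6, 47.7], 'p': 0.24}
t 54.48 tcp [504.536 -45.127 309.502] jaw 94.03 z [-0.007 -0.001 -1.   ] F [-0.85  -0.724 -0.289] w 34.0 q [-0.11  0.15  1.79 -0.    1.2  -1.75]
the job is handed in; nothing more can be done
None
```

The job is done and handed in at 54.5 s. I drew the tray out and laid the sanding block on the bench at about (680,130). I then stood the three finials that were present on the tray, square foot down and about 65 mm apart, and slid the tray back in.

**Tray home:** it came to a hard stop at 33 N, 44 mm further in than where it started. I then let go of the handle, and the arm is well clear of everything.

**Last checks:** the wrist and scene cameras both still found three separate finials in the rack. The bottle, mallet and gouge read at most about 15 mm from their first readings, which is within the detectors' scatter.

**Not settled:**
- The last handle readings from the wrist camera (y -181 to -183) fall 3 to 5 mm short of the arm's own stop position (-186), and the scene camera read -188. I relied on the contact force for the fully-home judgement.
- A final enlarged view was refused because the picture limit had been reached. The last check that they were standing therefore came from the detectors and from the picture taken just before I released the handle.

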